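# Load the walnut cracker and run it with its pull-off knob

## Task

Tip all five walnuts from the scoop into the hopper of the walnut cracker and stand the empty scoop back upright on the counter. Then take the loose knob, turn it so that its socket matches the D-shaft on the machine, push it fully home on the shaft and press it all the way in, and finish while still holding it pressed in, so that the machine keeps running. Leave the other things on the counter alone.

Things in the scene. Friction and masses are not known exactly. Their poses are not given: they have to be found in the camera images.
- machine: the bench walnut cracker, a low silver cabinet 220 (x) x 320 (y) x 110 mm high, fixed to the counter, with a round steel hopper and a control on its top. Origin: centre of its underside; x across its depth, y along its length, z up
- hopper_in (a point): centre of the closed inner floor of the machine's hopper, 115 mm above the counter. The hopper is an open funnel with 4 mm walls: about 42 mm inner radius at the floor, 82 mm inner radius at the rim
- hopper_rim (a point): centre of the hopper's open mouth, at rim height, 190 mm above the counter
- control: the control's base on the machine's top: a black disc 92 mm across, 3 mm thick, with a steel collar in its middle (44 mm across, top 9 mm above the origin) and a low rib (24 x 5 mm) on its +x side. Fixed. Origin: centre of its underside, on the machine's top 110 mm up. x points along the rib, the side of the shaft's flat
- shaft_tip (a point): top centre of the bare steel D-shaft standing upright in the control, 145 mm above the counter when not pressed, 26 mm above the collar. 18 mm in diameter, cut by one flat 4.5 mm from its axis, tip chamfered 2 mm. z up; x points out of the flat, towards the rib. The shaft cannot turn; it only goes down when pressed
- shaft (a joint): how far the D-shaft is pressed down, in m: 0 released, 0.008 fully in. A spring pushes back with 4 N at the start of travel and 9 N when fully in; the machine runs only while it is pressed in
- knob: the pull-off control knob, black plastic, 60 g, standing loose on the counter, socket down: a round hub 40 mm across, 18 mm high, topped by an upright bar grip 14 mm thick (along y), 24 mm high, 43 mm long (x from -18 to +25 mm), parallel-sided up to x = +15 mm and pointed at its +x end. Origin: centre of the underside; z up, x towards the pointed end
- knob_grip (a point): point on the knob's axis, 34 mm above its underside, a good grip height (the bar runs from 18 to 42 mm). The hub's underside has a D-shaped socket 14 mm deep, 0.9 mm wider than the shaft all round, mouth chamfered 1.8 mm, its flat on the pointed (+x) side: it goes on only with the point to the same side as the control's rib. Home: underside 14 mm below the shaft tip
- scoop: the nut scoop, thin aluminium with a black handle, 200 g. Origin: centre of the floor's underside; x to the open front, z up. Floor 104 mm long, 66 mm wide inside, 3 mm thick; back wall at x = -55 mm and side walls 48 mm high; from x = 52 mm the floor rises as a 30 degree ramp to the pouring lip, 72 mm wide over the walls. Tipped front-down by about 60 degrees it empties
- scoop_grip (a point): point to hold the scoop by, in its handle, 100 mm behind the scoop's origin, 36 mm above its underside; axes as the scoop's. The handle is a straight level bar along x, from x = -53 to -165 mm of the scoop, 12 mm thick (y), 22 mm high, centred 36 mm above the underside
- scoop_lip (a point): middle of the scoop's pouring lip, 91 mm in front of its origin and 25 mm above its underside
- walnut0: a walnut in its shell, 33 mm long, 29 mm thick, 12 g, lying in the scoop at the start; origin at its centre
- walnut1: a walnut in its shell, 33 mm long, 29 mm thick, 12 g, lying in the scoop at the start; origin at its centre
- walnut2: a walnut in its shell, 33 mm long, 29 mm thick, 12 g, lying in the scoop at the start; origin at its centre
- walnut3: a walnut in its shell, 33 mm long, 29 mm thick, 12 g, lying in the scoop at the start; origin at its centre
- walnut4: a walnut in its shell, 33 mm long, 29 mm thick, 12 g, lying in the scoop at the start; origin at its centre
- jar: a small clear glass jar with a steel lid, 54 mm across, 90 mm tall; loose bystander, to be left alone. Origin: its underside
- measure: a small steel measuring cup, 70 mm across, 50 mm tall, with a side handle; loose bystander, to be left alone. Origin: its underside
- cutter: a plain steel pastry ring, 58 mm across, 40 mm tall, open at both ends; loose bystander, to be left alone. Origin: its underside
- bowl: a steel mixing bowl, 180 mm across, 80 mm tall; loose bystander, to be left alone. Origin: its underside
- oil: a white plastic bottle, 60 mm across, 180 mm tall; loose bystander, to be left alone. Origin: its underside
- spatula: a spatula lying flat on the counter; loose bystander, to be left alone. Origin: on its long axis, at counter height
Mind the look-alikes: they are no part of the job. What is shaped like the knob but purple is not meant.

How it is judged:
On the way, in this order (a step that is already met when the one before it is completed fails the run):
1. all five walnuts are in the hopper (horizontal distance between each of walnut0, walnut1, walnut2, walnut3, walnut4 and hopper_in below 0.075 m and z of walnut0 in the frame of hopper_in between 0 and 0.075 m and z of walnut1 in the frame of hopper_in between 0 and 0.075 m and z of walnut2 in the frame of hopper_in between 0 and 0.075 m and z of walnut3 in the frame of hopper_in between 0 and 0.075 m and z of walnut4 in the frame of hopper_in between 0 and 0.075 m), for 0.2 s.
2. the scoop stands upright on the counter, let go (height (world z) of scoop below 0.006 m and angle between scoop's own z axis and vertical below 0.1 rad and linear speed of scoop below 0.02 m/s and contact force between the fingers and scoop below 0.1 N and contact force between scoop and machine below 0.1 N), for 0.2 s.
3. the knob is home on the D-shaft and pressed in (z of knob in the frame of shaft_tip below -0.0115 m and horizontal distance between knob and shaft_tip below 0.003 m and angle between the z axis of knob and the z axis of shaft_tip, either way round below 0.1 rad and angle between the x axis of knob and the x axis of shaft_tip, either way round below 0.3 rad and value of joint shaft above 0.0055 m and contact force between the fingers and knob above 2 N), for 0.2 s.
At the end, for the whole second after the job is handed in: All five walnuts in the hopper below its rim; scoop upright (0.1 rad), still and released on the counter, off the machine; knob upright on the D-shaft within 2.5 mm of home, fingers pressing it (over 2 N) with the shaft at least 5.5 of its 8 mm in (all of step 1 and all of step 2 and all of step 3); the arm keeps its last pose, push and grip.
It fails at once if another thing on the counter is disturbed (moved more than 30 mm) (distance of any of jar, measure, cutter, bowl, oil, spatula from where it was at the start of the episode above 0.03 m).
It also fails if it takes over 72 s, if anything falls off the work surface, if the arm or the gripper's body presses on something with over 40 N, if the wrist force passes 120 N, or if a joint passes its speed limit or range.

## Robot

A 6-joint arm with a two-finger parallel gripper is mounted at the origin on the work surface. World frame = base frame: x ahead of the robot, y to its left, z up, the work surface at z = 0. Lengths are in m, angles in rad, forces in N, time in s.
With the tool pointing down it reaches from about 0.275 to 0.875 m from the base axis. Payload 12.5 kg.
Tool frame: the origin (TCP) lies on the centre line of the jaws, within the pads' length; the fingertips stand 19 mm ahead of it and the grasp point (between the pads) is the TCP (tcp_to_tips is the distance from the TCP to the fingertips, in m); y points along the fingers, x is the direction in which the jaws open and shut, and the axes are right-handed (so a half turn about y gives the same grasp; the last joint's range is limited). The gripper opens to 85 mm and grips with 20 to 120 N. Pads are 22 mm wide; open, the fingers measure 114 mm over their backs; the gripper's body (76 mm by 85 mm) begins 54 mm behind the grasp point. The pads swing forward as they close: fully open they stand 13 mm farther back than shut.
Start: joints at [1.212, 0.351, 1.652, -0, 1.139, -0.085], TCP at [0.149, 0.53, 0.25] pointing down, gripper open.
Joint ranges: [-2.75, 2.75], [-0.79, 2.1], [0.01, 2.65], [-1.57, 4.71], [0.07, 3.14], [-2.87, 2.87]. Speed limits (rad/s): [2.22, 2.22, 2.79, 3.14, 3.14, 3.14].

## Interface

Orientations are given as a unit quaternion [w, x, y, z].
In Python, from workcell import observe, read_camera, close_job, tcp_to_tips gives the robot as it stands. The module is installed in compiled form; this text tells all that it offers.
- The arm moves only by the shell command python3 -m handwheel 'ROWS'. ROWS is JSON, a list of rows, each an object with "grip": the finger opening in mm, from 0 to 85.4; "slide": the shift along the tool's x, y, z in mm, a list of three; "dr": the turn, a rotation vector about the tool's x, y, z in rad, a list of three. In form: [{"grip": grip, "slide": [tx, ty, tz], "dr": [rx, ry, rz]}, ...]. A call has 1 to 10 rows; each row shifts and turns the commanded pose from where the row before left it, along the tool's axes as they then stand; what a row does not reach is not made up. A row lasts 1/12 s, in which the tool goes at most 41.7 mm and 7.16 degrees, less where a joint would pass 70% of its speed; a pose out of reach is approached as far as the arm can. A call is refused whole if a number of a shift passes 41.7 or a number of a turn 0.125, either way. A call with a gripper value outside its range is refused whole. The fingers move at their own pace and stop on an object; the grip force is fixed at half the most. Time passes only in rows, so rows that do not move let the fingers close. It gives the time, the measured TCP pose, the force and the opening at its end, in the units of the state.
- observe(): the state, without advancing time (a new reading comes with each control period).
- read_camera(name): name is "scene" or "top" or "wrist"; returns a dict with "img" (400x640x3 uint8, red, green, blue), "fx", "fy", "cx", "cy" (pixels), "xyz" and "orientation" of the camera in the world. Camera axes: x right, y up, looking along -z (the intrinsics and any distortion apply to the point x, -y, -z); pixel columns grow to the right and rows downward; lengths in m; the calibration is good to about 2 mm. The wrist camera is an equidistant fisheye: a pixel r from the principal point sees the ray r / f radians off the axis. A picture is of the moment at which its call begins. There is no depth.
- close_job(): hands the job in, once; it reports no verdict.
The state is a dict: "time": time; "joint_positions": joint angles; "dq": joint speeds; "joint_efforts": joint torques, N m; "tool_pos": TCP position; "tcp_rot": TCP orientation; "contact_force": force on the tool from outside, world axes, zero at the start; "torque": the same for the moment, N m; "finger_gap": finger opening in m.
Only numpy, scipy, OpenCV 4.12 (cv2) and the standard library are available. Lean on these libraries where they do the work, as an engineer would, in place of code of your own. Each camera call takes 0.05 s, during which the arm holds its last target.

## Working session

There is one attempt and no reset: what is moved stays moved. The work goes in short steps, Python scripts to look and compute and a shell command to move; the robot and the scene stay as the last step left them, time stands still between calls to the robot, and variables do not carry over. Pictures are saved under pics/ and viewed, and the job is handed in when it is done.

```bash
ls; mkdir -p pics; python3 - <<'E'
from workcell import observe, read_camera, tcp_to_tips
import cv2
s=observe()
for k,v in s.items(): print(k,v)
print(tcp_to_tips if not callable(tcp_to_tips) else tcp_to_tips())
for n in ["scene","top","wrist"]:
    c=read_camera(n); cv2.imwrite(f"pics/{n}0.png",c["img"][:,:,::-1])
    print(n,{k:v for k,v in c.items() if k!="img"})
E
```

```text
pics
time 0.0
joint_positions [ 1.21237094e+00  3.51261507e-01  1.65244157e+00  2.53213080e-05
  1.13908931e+00 -8.45804053e-02]
dq [ 0.0011181   0.00070756 -0.00116241 -0.0015636   0.0009198  -0.00054209]
joint_efforts [-1.25744940e-03 -5.06091213e+01 -2.91415983e+01 -1.58833136e-04
  4.56983107e-03 -4.95481416e-06]
tool_pos [0.14858837 0.52922241 0.24973792]
tcp_rot [-0.56335023  0.56378991  0.42670693 -0.42743262]
contact_force [ 0.06691908 -0.17502029  0.76326883]
torque [-0.01559064  0.00598944 -0.02734565]
finger_gap 0.08552947885312283
0.019
scene {'fx': 437.31667314106954, 'fy': 437.31667314106954, 'cx': 314.77822992882636, 'cy': 204.75446455082397, 'xyz': array([1.38094289, 0.85133989, 0.90907535]), 'orientation': array([0.36197338, 0.18115096, 0.43336819, 0.80520284])}
top {'fx': 396.9439209556258, 'fy': 396.9439209556258, 'cx': 322.1102980669295, 'cy': 195.3229032415548, 'xyz': array([0.44925199, 0.07863893, 1.51980291]), 'orientation': array([ 0.71383939,  0.01525816, -0.02982484, -0.69950768])}
wrist {'fx': 309.70691628693146, 'fy': 309.70691628693146, 'cx': 318.6997236719946, 'cy': 202.1538672195922, 'xyz': array([0.07933016, 0.54877748, 0.37437187]), 'orientation': array([ 0.78874988, -0.11378987, -0.08597581,  0.59794118])}
```

View pics/scene0.png

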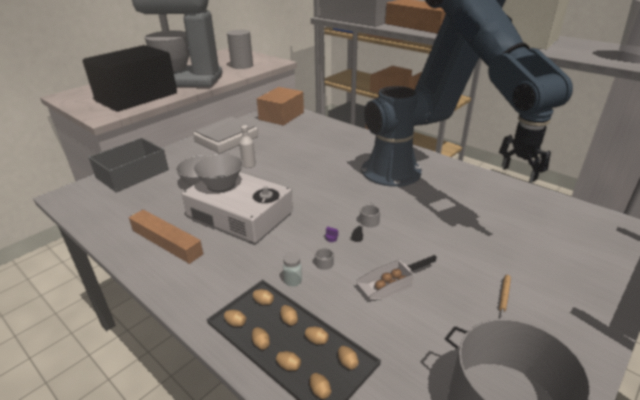

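View pics/top0.png

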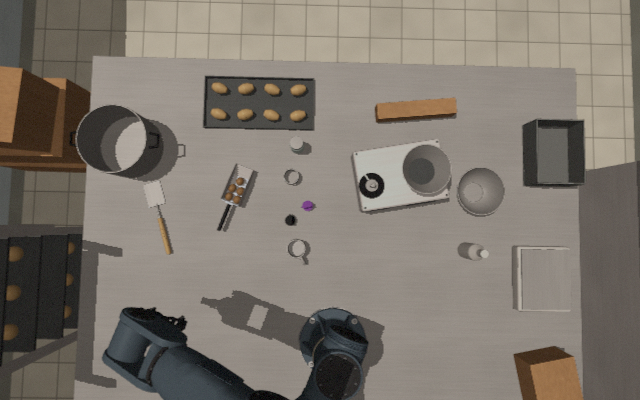

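View pics/wrist0.png

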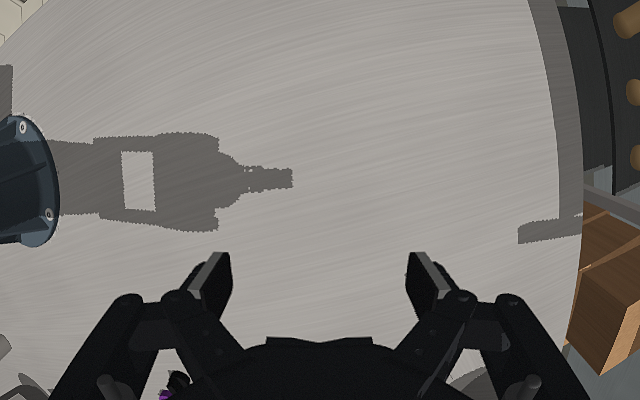

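Seen in the top view: the scoop with nuts is at (235,190), with its handle end at (220,228). The machine is at (402,176), hopper (427,170), control (371,186). Knob candidates are the black one at (290,219), the purple look-alike at (308,205) and the fixed black control disc at (371,186). I choose the black one at (290,219) and will check it in a crop.

```bash
cat > h.py <<'E'
import numpy as np, cv2
from scipy.spatial.transform import Rotation as R
from workcell import observe, read_camera
def q2R(q): return R.from_quat([q[1],q[2],q[3],q[0]])
def ray(c,u,v,fish=False):
    x=(u-c["cx"])/c["fx"]; y=(v-c["cy"])/c["fy"]
    if fish:
        r=np.hypot(x,y); k=np.sin(r)/r if r>1e-9 else 1.; d=np.array([x*k,-y*k,-np.cos(r)])
    else: d=np.array([x,-y,-1.])
    return q2R(c["orientation"]).apply(d)
def plane(c,u,v,z,fish=False):
    d=ray(c,u,v,fish); o=np.array(c["xyz"]); return o+d*(z-o[2])/d[2]
def proj(c,p,fish=False):
    d=q2R(c["orientation"]).inv().apply(np.asarray(p)-c["xyz"])
    x,y,z=d[0],-d[1],-d[2]
    if fish:
        r=np.hypot(x,y); th=np.arctan2(r,z); return c["cx"]+c["fx"]*th*x/r, c["cy"]+c["fy"]*th*y/r
    return c["cx"]+c["fx"]*x/z, c["cy"]+c["fy"]*y/z
def crop(c,u0,v0,u1,v1,s,name):
    i=c["img"][v0:v1,u0:u1,::-1]; cv2.imwrite("pics/"+name,cv2.resize(i,None,fx=s,fy=s,interpolation=cv2.INTER_CUBIC))
def st():
    s=observe(); r=q2R(s["tcp_rot"]); print("t%.2f"%s["time"],"p",np.round(s["tool_pos"],4),"gap%.4f"%s["finger_gap"],"F",np.round(s["contact_force"],1)); print("axes x,y,z cols\n",np.round(r.as_matrix(),3)); print("j",np.round(s["joint_positions"],2)); return s,r
E
python3 - <<'E'
from h import *
c=read_camera("top"); crop(c,210,140,330,260,6,"c1.png"); crop(c,345,130,465,220,6,"c2.png")
st()
for n,u,v,z in [("hopper",427,169,.19),("ctl",371,185.5,.115),("knob",290.5,219.5,.03),("handle end",220,229,.036)]:
    print(n,plane(c,u,v,z).round(3))
E
```

```text
t0.20 p [0.1486 0.5294 0.25  ] gap0.0853 F [ 1.1 -0.5 -0.1]
axes x,y,z cols
 [[ 0.27  -0.    -0.963]
 [ 0.963 -0.001  0.27 ]
 [-0.001 -1.     0.   ]]
j [ 1.21  0.35  1.65  0.    1.14 -0.08]
hopper [ 0.631 -0.302  0.19 ]
ctl [ 0.578 -0.123  0.115]
knob [0.452 0.165 0.03 ]
handle end [0.411 0.425 0.036]
```

View pics/c1.png

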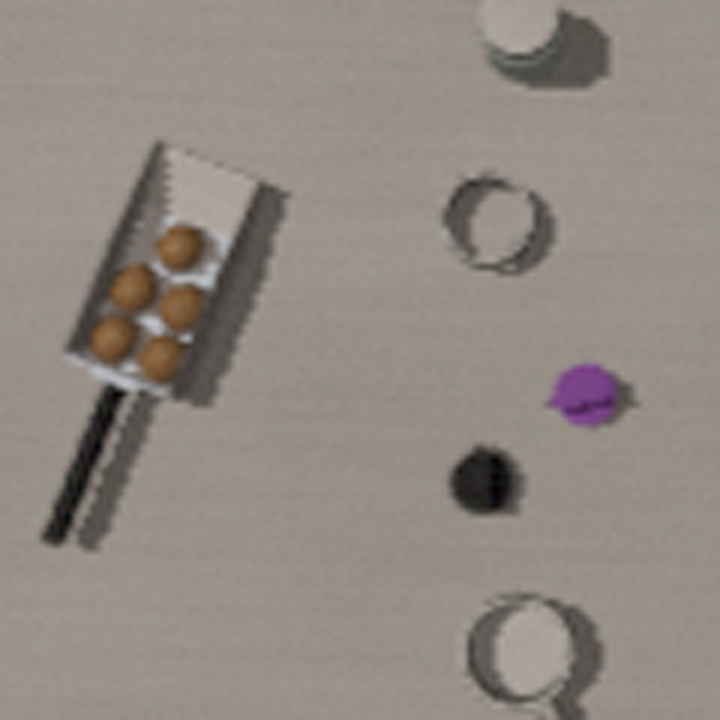

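View pics/c2.png

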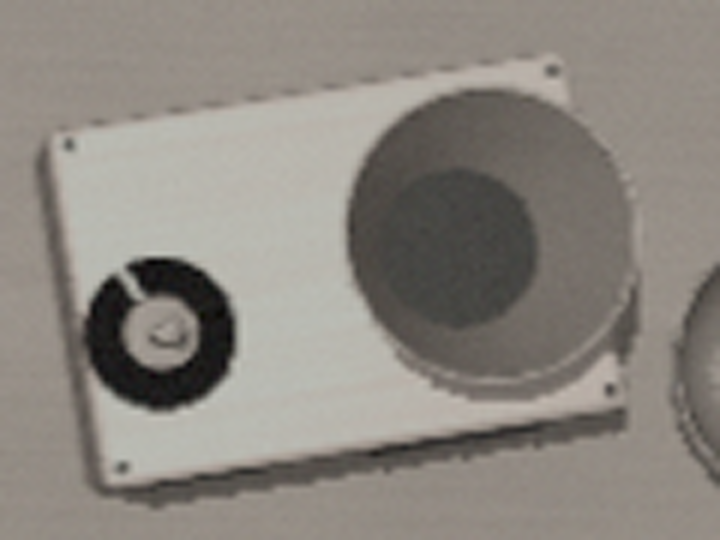

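The crop confirms the choice. The black knob is at crop (483,480), full frame (290.5,220), and the purple one beside it at (588,395) is the decoy. The scoop's open front is up-right and its handle runs down-left. The control's rib is at crop (132,280). Next I measure the scoop, hopper and control.

```bash
python3 - <<'E'
from h import *
c=read_camera("top"); g=c["img"].max(axis=2).astype(int)
m=np.zeros(g.shape,np.uint8); m[203:236,212:236]=(g[203:236,212:236]<60)
n,l,s,ce=cv2.connectedComponentsWithStats(m)
k=1+np.argmax(s[1:,4]); print(s[k],ce[k])
v,u=np.nonzero(l==k); P=np.array([plane(c,a,b,.045)[:2] for a,b in zip(u,v)])
mu=P.mean(0); w=np.linalg.svd(P-mu)[2][0]; w*=np.sign(w[0])
t=(P-mu)@w; print("handle mid",mu,"dir",w,"yaw deg",np.degrees(np.arctan2(w[1],w[0])),"ext",t.min(),t.max())
# lip ends
for q in [(161,143),(262,183)]: print("lip corner",plane(c,210+q[0]/6,140+q[1]/6,.05).round(4))
for q in [(70,350),(172,395)]: print("back corner",plane(c,210+q[0]/6,140+q[1]/6,.048).round(4))
# machine screws
for q in [(69,145),(552,71),(609,390),(121,468)]: print("screw",plane(c,345+q[0]/6,130+q[1]/6,.11).round(4))
a=plane(c,345+160/6,130+333/6,.113);b=plane(c,345+133/6,130+283/6,.115);d=plane(c,345+168/6,130+332/6,.145)
print("ctl",a.round(4),"rib yaw",np.degrees(np.arctan2(b[1]-a[1],b[0]-a[0])),"tip",d.round(4))
print("hop",plane(c,345+494/6,130+236/6,.19).round(4),plane(c,345+460/6,130+248/6,.115).round(4))
s=read_camera("scene"); crop(s,330,230,450,310,6,"s1.png"); crop(s,170,140,300,240,6,"s2.png")
E
```

```text
[218 204  13  26  86] [223.62790698 216.70930233]
handle mid [0.45706435 0.41115883] dir [ 0.93714691 -0.34893504] yaw deg -20.42219114905435 ext -0.04940407477227769 0.04928208276759035
lip corner [0.6539 0.3682 0.05  ]
lip corner [0.6304 0.3052 0.05  ]
back corner [0.5246 0.4201 0.048 ]
back corner [0.4982 0.3567 0.048 ]
screw [ 0.6902 -0.0701  0.11  ]
screw [ 0.7419 -0.3608  0.11  ]
screw [ 0.5501 -0.3953  0.11  ]
screw [ 0.4976 -0.1037  0.11  ]
ctl [ 0.5782 -0.1256  0.113 ] rib yaw 29.727307407763398 tip [ 0.5759 -0.1256  0.145 ]
hop [ 0.6302 -0.303   0.19  ] [ 0.6328 -0.3042  0.115 ]
```

View pics/s1.png

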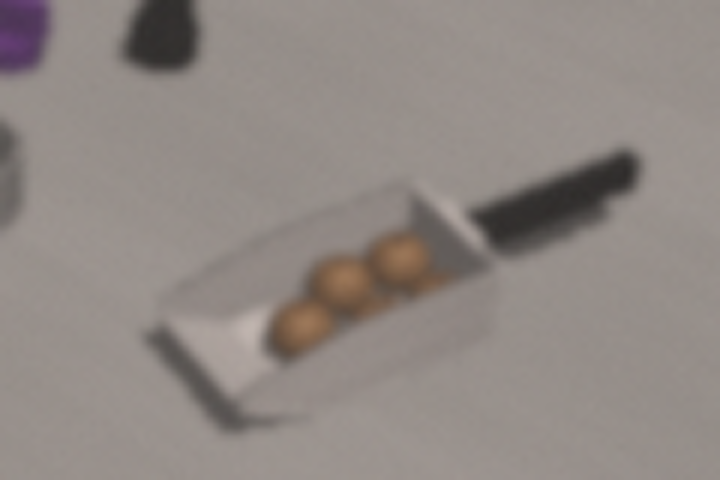

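```bash
python3 -m handwheel '[{"grip":85,"slide":[0,0,0],"dr":[0,0.1,0]},{"grip":85,"slide":[0,0,0],"dr":[-0.115,0,0]},{"grip":85,"slide":[0,0,0],"dr":[-0.115,0,0]},{"grip":85,"slide":[0,0,0],"dr":[-0.115,0,0]},{"grip":85,"slide":[0,0,0],"dr":[-0.115,0,0]},{"grip":85,"slide":[0,0,0],"dr":[-0.115,0,0]},{"grip":85,"slide":[0,0,0],"dr":[-0.115,0,0]},{"grip":85,"slide":[0,0,0],"dr":[0,0,0]}]'
python3 - <<'E'
from h import *
s,r=st(); y=r.as_matrix()[:,1]
T=np.array([.4636,.4086,.036])
print("to pre (tool mm)",r.inv().apply(T-.12*y-s["tool_pos"])*1000)
E
```

```text
time: 0.97
tool_pos: [0.1471, 0.5295, 0.2485]
tcp_rot: [-0.349, 0.748, 0.511, -0.24]
contact_force: [0.2, 0.1, -0.8]
finger_gap: 0.0848
t0.97 p [0.1471 0.5295 0.2485] gap0.0848 F [ 0.2  0.1 -0.8]
axes x,y,z cols
 [[ 0.363  0.597 -0.716]
 [ 0.932 -0.235  0.276]
 [-0.003 -0.767 -0.641]]
j [ 1.49  0.48  1.61 -0.68  1.35  0.55]
to pre (tool mm) [   2.77848131  260.34330326 -123.74442704]
```

```bash
python3 -m handwheel '[{"grip":85,"slide":[0.3,26,-12.4],"dr":[0,0,0]},{"grip":85,"slide":[0.3,26,-12.4],"dr":[0,0,0]},{"grip":85,"slide":[0.3,26,-12.4],"dr":[0,0,0]},{"grip":85,"slide":[0.3,26,-12.4],"dr":[0,0,0]},{"grip":85,"slide":[0.3,26,-12.4],"dr":[0,0,0]},{"grip":85,"slide":[0.3,26,-12.4],"dr":[0,0,0]},{"grip":85,"slide":[0.3,26,-12.4],"dr":[0,0,0]},{"grip":85,"slide":[0.3,26,-12.4],"dr":[0,0,0]},{"grip":85,"slide":[0.3,26,-12.4],"dr":[0,0,0]},{"grip":85,"slide":[0.3,26,-12.4],"dr":[0,0,0]}]'
python3 - <<'E'
from h import *
s,r=st(); y=r.as_matrix()[:,1]
T=np.array([.4636,.4086,.036])
print("to T (tool mm)",r.inv().apply(T-s["tool_pos"])*1000)
c=read_camera("wrist"); cv2.imwrite("pics/w1.png",c["img"][:,:,::-1]); print(proj(c,T,True))
E
```

```text
time: 1.8
tool_pos: [0.3944, 0.4361, 0.1284]
tcp_rot: [-0.354, 0.747, 0.509, -0.24]
contact_force: [0.7, 0.6, -0.3]
finger_gap: 0.085
t1.80 p [0.3944 0.4361 0.1284] gap0.0850 F [ 0.7  0.6 -0.3]
axes x,y,z cols
 [[ 0.366  0.591 -0.719]
 [ 0.931 -0.231  0.284]
 [ 0.001 -0.773 -0.634]]
j [ 1.02  0.6   1.77 -0.94  0.88  0.49]
to T (tool mm) [ -0.40627964 118.71882489   1.04885095]
(np.float64(318.13196726471864), np.float64(200.5728047857281))
```

View pics/w1.png

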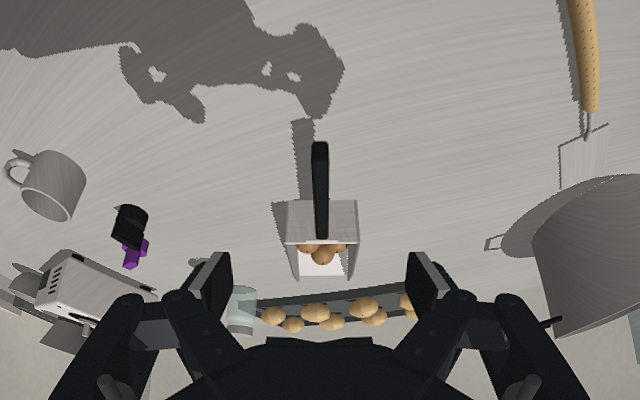

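The wrist view shows the handle centred at u≈321 between the pads, from (320,143) down to the wall at (320,240). My grasp point projects to (318,201), which is on the handle. I descend and grip.

```bash
python3 -m handwheel '[{"grip":85,"slide":[0,17,0],"dr":[0,0,0]},{"grip":85,"slide":[0,17,0],"dr":[0,0,0]},{"grip":85,"slide":[0,17,0],"dr":[0,0,0]},{"grip":85,"slide":[0,17,0],"dr":[0,0,0]},{"grip":85,"slide":[0,17,0],"dr":[0,0,0]},{"grip":85,"slide":[0,17,0],"dr":[0,0,0]},{"grip":85,"slide":[0,10,0],"dr":[0,0,0]},{"grip":85,"slide":[0,6,0.5],"dr":[0,0,0]},{"grip":85,"slide":[0,1,0.5],"dr":[0,0,0]}]'
python3 -m handwheel '[{"grip":40,"slide":[0,0,0],"dr":[0,0,0]},{"grip":30,"slide":[0,0,0],"dr":[0,0,0]},{"grip":20,"slide":[0,0,0],"dr":[0,0,0]},{"grip":14,"slide":[0,0,0],"dr":[0,0,0]},{"grip":5,"slide":[0,0,0],"dr":[0,0,0]},{"grip":0,"slide":[0,0,0],"dr":[0,0,0]},{"grip":0,"slide":[0,0,0],"dr":[0,0,0]},{"grip":0,"slide":[0,0,0],"dr":[0,0,0]},{"grip":0,"slide":[0,0,0],"dr":[0,0,0]},{"grip":0,"slide":[0,0,0],"dr":[0,0,0]}]'
python3 - <<'E'
from h import *
s,r=st(); 
print("up 100mm world in tool (mm)",r.inv().apply([0,0,100]))
c=read_camera("wrist"); cv2.imwrite("pics/w2.png",c["img"][:,:,::-1])
E
```

```text
time: 2.6
tool_pos: [0.4628, 0.4091, 0.0353]
tcp_rot: [-0.352, 0.747, 0.509, -0.241]
contact_force: [-0.6, 0.3, -0.7]
finger_gap: 0.0849
time: 3.43
tool_pos: [0.4627, 0.4098, 0.0366]
tcp_rot: [-0.352, 0.747, 0.51, -0.24]
contact_force: [-3.2, 0.9, 5.0]
finger_gap: 0.0112
t3.43 p [0.4627 0.4098 0.0366] gap0.0112 F [-3.2  0.9  5. ]
axes x,y,z cols
 [[ 0.365  0.593 -0.718]
 [ 0.931 -0.232  0.282]
 [ 0.001 -0.771 -0.637]]
j [ 0.89  0.78  1.75 -1.12  0.74  0.61]
up 100mm world in tool (mm) [ 5.57260479e-02 -7.71080030e+01 -6.36737997e+01]
```

View pics/w2.png

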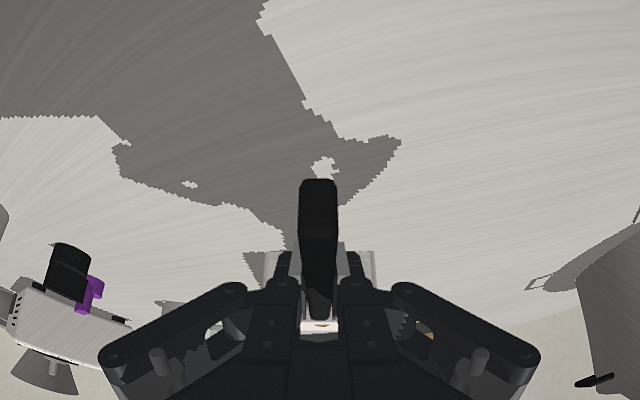

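Gripped, gap 11.2 mm on the 12 mm handle. I lift gently.

```bash
python3 -m handwheel '[{"grip":0,"slide":[0,-3,-2.5],"dr":[0,0,0]},{"grip":0,"slide":[0,-6,-5],"dr":[0,0,0]},{"grip":0,"slide":[0,-12,-9.9],"dr":[0,0,0]},{"grip":0,"slide":[0,-15.4,-12.7],"dr":[0,0,0]},{"grip":0,"slide":[0,-15.4,-12.7],"dr":[0,0,0]},{"grip":0,"slide":[0,-15.4,-12.7],"dr":[0,0,0]},{"grip":0,"slide":[0,-15.4,-12.7],"dr":[0,0,0]},{"grip":0,"slide":[0,-15.4,-12.7],"dr":[0,0,0]},{"grip":0,"slide":[0,-12,-9.9],"dr":[0,0,0]},{"grip":0,"slide":[0,-6,-5],"dr":[0,0,0]}]'
python3 -m handwheel '[{"grip":0,"slide":[0,-12,-9.9],"dr":[0,0,0]},{"grip":0,"slide":[0,-15.4,-12.7],"dr":[0,0,0]},{"grip":0,"slide":[0,-15.4,-12.7],"dr":[0,0,0]},{"grip":0,"slide":[0,-15.4,-12.7],"dr":[0,0,0]},{"grip":0,"slide":[0,-15.4,-12.7],"dr":[0,0,0]},{"grip":0,"slide":[0,-10,-8],"dr":[0,0,0]},{"grip":0,"slide":[0,-4,-3],"dr":[0,0,0]}]'
python3 - <<'E'
from h import *
s,r=st()
c=read_camera("top"); crop(c,160,80,480,280,2,"t2.png")
c=read_camera("wrist"); cv2.imwrite("pics/w3.png",c["img"][:,:,::-1])
E
```

```text
time: 4.32
tool_pos: [0.4629, 0.4097, 0.189]
tcp_rot: [-0.353, 0.747, 0.51, -0.239]
contact_force: [-0.1, -0.7, -1.9]
finger_gap: 0.0107
time: 4.9
tool_pos: [0.4625, 0.4098, 0.3016]
tcp_rot: [-0.353, 0.747, 0.51, -0.239]
contact_force: [0.5, -0.6, -2.1]
finger_gap: 0.0111
t4.90 p [0.4625 0.4098 0.3016] gap0.0111 F [ 0.5 -0.6 -2.1]
axes x,y,z cols
 [[ 0.365  0.593 -0.717]
 [ 0.931 -0.231  0.283]
 [ 0.002 -0.771 -0.637]]
j [ 0.89  0.38  1.62 -0.77  1.05  0.07]
```

View pics/t2.png

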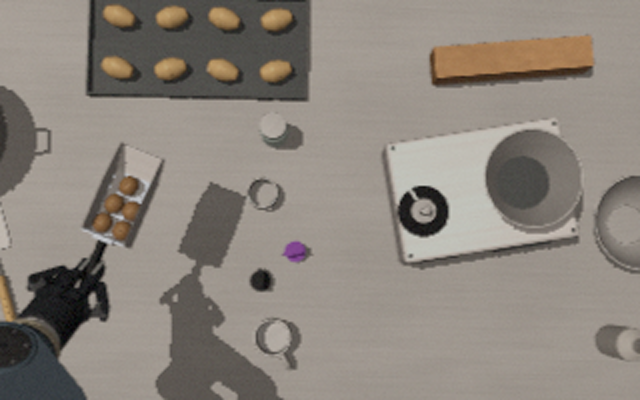

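The nuts stay in the lifted scoop, all five at (100–130,185–232) in the crop. I carry it over an arc toward the hopper.

```bash
python3 -m handwheel '[{"grip":0,"slide":[-4,1.6,-1.9],"dr":[0,0,0]},{"grip":0,"slide":[-8,3.2,-3.8],"dr":[0,0,0]},{"grip":0,"slide":[-12,4.7,-5.8],"dr":[0,0,0]},{"grip":0,"slide":[-16,6.3,-7.7],"dr":[0,0,0]},{"grip":0,"slide":[-16,6.3,-7.7],"dr":[0,0,0]},{"grip":0,"slide":[-16,6.3,-7.7],"dr":[0,0,0]},{"grip":0,"slide":[-16,6.3,-7.7],"dr":[0,0,0]},{"grip":0,"slide":[-16,6.3,-7.7],"dr":[0,0,0]},{"grip":0,"slide":[-16,6.3,-7.7],"dr":[0,0,0]},{"grip":0,"slide":[-16,6.3,-7.7],"dr":[0,0,0]}]'
python3 -m handwheel '[{"grip":0,"slide":[-16,6.3,-7.7],"dr":[0,0,0]},{"grip":0,"slide":[-16,6.3,-7.7],"dr":[0,0,0]},{"grip":0,"slide":[-16,6.3,-7.7],"dr":[0,0,0]},{"grip":0,"slide":[-16,6.3,-7.7],"dr":[0,0,0]},{"grip":0,"slide":[-16,6.3,-7.7],"dr":[0,0,0]},{"grip":0,"slide":[-16,6.3,-7.7],"dr":[0,0,0]},{"grip":0,"slide":[-16,6.3,-7.7],"dr":[0,0,0]},{"grip":0,"slide":[-11,4.2,-5.1],"dr":[0,0,0]},{"grip":0,"slide":[-6,2.2,-2.8],"dr":[0,0,0]}]'
python3 - <<'E'
from h import *
s,r=st()
print("to level-pour (mm tool)",r.inv().apply(np.array([.427,-.222,.27])-s["tool_pos"])*1000)
E
```

```text
time: 5.83
tool_pos: [0.491, 0.2504, 0.2991]
tcp_rot: [-0.352, 0.747, 0.509, -0.241]
contact_force: [0.8, -0.5, -2.3]
finger_gap: 0.0111
time: 6.58
tool_pos: [0.5179, 0.1009, 0.2996]
tcp_rot: [-0.353, 0.748, 0.509, -0.241]
contact_force: [-0.1, -0.4, -1.8]
finger_gap: 0.0113
t6.58 p [0.5179 0.1009 0.2996] gap0.0113 F [-0.1 -0.4 -1.8]
axes x,y,z cols
 [[ 0.367  0.591 -0.719]
 [ 0.93  -0.234  0.282]
 [-0.002 -0.772 -0.635]]
j [ 0.29  0.09  2.01 -0.75  0.61 -0.37]
to level-pour (mm tool) [-333.70277819   44.7491645    -7.07454674]
```

```bash
python3 -m handwheel '[{"grip":0,"slide":[-4,0.5,0],"dr":[0,0,0]},{"grip":0,"slide":[-8,1,-0.2],"dr":[0,0,0]},{"grip":0,"slide":[-12,1.6,-0.2],"dr":[0,0,0]},{"grip":0,"slide":[-16,2.2,-0.3],"dr":[0,0,0]},{"grip":0,"slide":[-16,2.2,-0.3],"dr":[0,0,0]},{"grip":0,"slide":[-16,2.2,-0.3],"dr":[0,0,0]},{"grip":0,"slide":[-16,2.2,-0.3],"dr":[0,0,0]},{"grip":0,"slide":[-16,2.2,-0.3],"dr":[0,0,0]},{"grip":0,"slide":[-16,2.2,-0.3],"dr":[0,0,0]},{"grip":0,"slide":[-16,2.2,-0.3],"dr":[0,0,0]}]'
python3 -m handwheel '[{"grip":0,"slide":[-16,2.2,-0.3],"dr":[0,0,0]},{"grip":0,"slide":[-16,2.2,-0.3],"dr":[0,0,0]},{"grip":0,"slide":[-16,2.2,-0.3],"dr":[0,0,0]},{"grip":0,"slide":[-16,2.2,-0.3],"dr":[0,0,0]},{"grip":0,"slide":[-16,2.2,-0.3],"dr":[0,0,0]},{"grip":0,"slide":[-16,2.2,-0.3],"dr":[0,0,0]},{"grip":0,"slide":[-16,2.2,-0.3],"dr":[0,0,0]},{"grip":0,"slide":[-16,2.2,-0.3],"dr":[0,0,0]},{"grip":0,"slide":[-16,2.2,-0.3],"dr":[0,0,0]},{"grip":0,"slide":[-16,2.2,-0.3],"dr":[0,0,0]}]'
python3 -m handwheel '[{"grip":0,"slide":[-16,2.2,-0.3],"dr":[0,0,0]},{"grip":0,"slide":[-12,1.6,-0.3],"dr":[0,0,0]},{"grip":0,"slide":[-7,0.6,-0.2],"dr":[0,0,0]},{"grip":0,"slide":[-2,0,0],"dr":[0,0,0]}]'
python3 - <<'E'
from h import *
s,r=st()
c=read_camera("top"); crop(c,330,110,490,230,5,"t3.png")
c=read_camera("scene"); crop(c,130,100,330,250,4,"s3.png")
E
```

```text
time: 7.42
tool_pos: [0.4809, -0.029, 0.2875]
tcp_rot: [-0.352, 0.747, 0.51, -0.241]
contact_force: [0.0, 0.0, -1.5]
finger_gap: 0.011
time: 8.25
tool_pos: [0.4378, -0.1838, 0.2725]
tcp_rot: [-0.352, 0.747, 0.51, -0.241]
contact_force: [-0.3, 0.5, -2.1]
finger_gap: 0.0111
time: 8.58
tool_pos: [0.4275, -0.2197, 0.2695]
tcp_rot: [-0.353, 0.747, 0.509, -0.24]
contact_force: [0.5, 0.3, -2.2]
finger_gap: 0.0111
t8.58 p [ 0.4275 -0.2197  0.2695] gap0.0111 F [ 0.5  0.3 -2.2]
axes x,y,z cols
 [[ 0.366  0.592 -0.718]
 [ 0.931 -0.233  0.282]
 [-0.    -0.772 -0.636]]
j [-0.67 -0.02  2.21  0.58  0.34 -2.36]
```

View pics/t3.png

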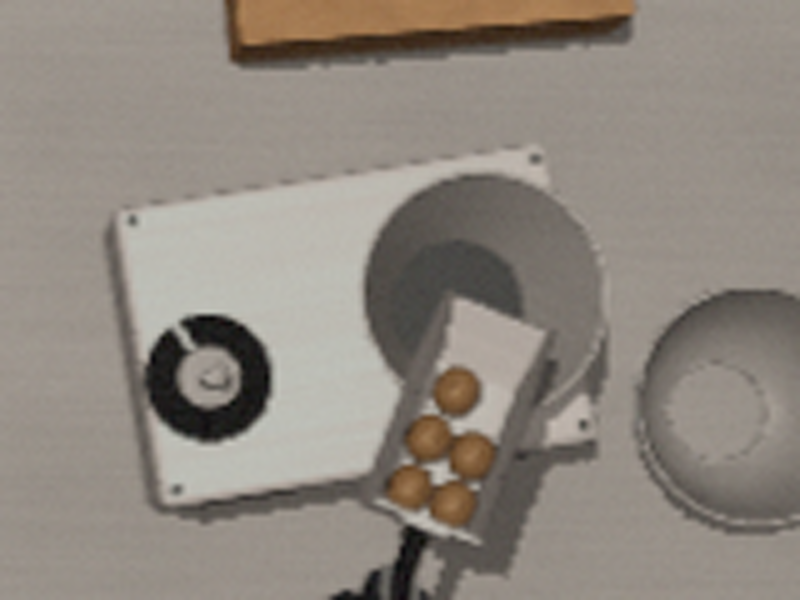

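View pics/s3.png

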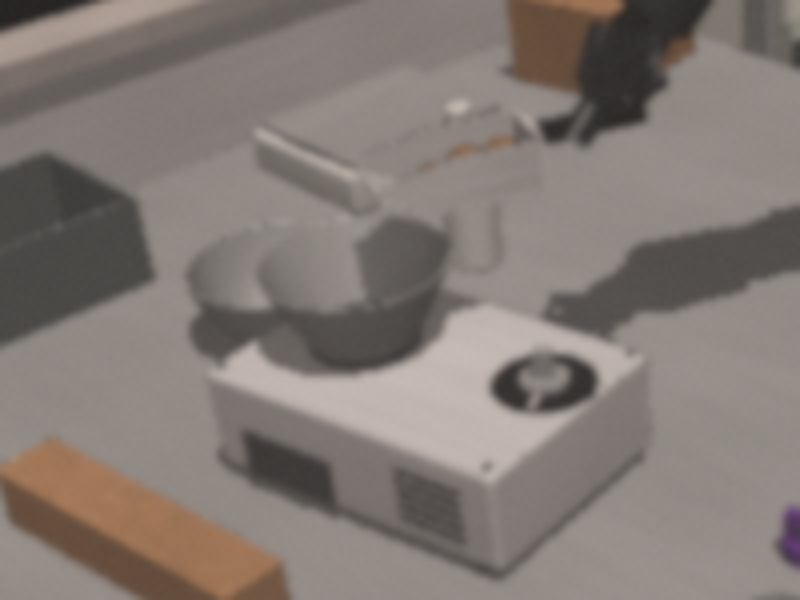

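The lip midpoint is at crop (504,312), over the hopper on the near side of its centre, with all five nuts aboard. I work out the tilt rows with the lip as pivot.

```bash
python3 - <<'E'
from h import *
c=read_camera("top"); print("lip",plane(c,330+504/5,110+312/5,.262).round(4))
s,r=st(); p=np.array(s["tool_pos"]); h=np.array([.93,-.366,0]);Z=np.array([0,0,1.])
def tcp(L,th): return L+h*(-.196*np.cos(th)+.011*np.sin(th))+Z*(.196*np.sin(th)+.011*np.cos(th))
L0=p-tcp(np.zeros(3),0); L1=np.array([.609,-.294,.207]); print("L0",L0)
n=12; dth=np.radians(66)/n; cur=p; th=0
for i in range(1,n+1):
    th=i*dth; f=min(1,th/np.radians(45)); L=L0+(L1-L0)*f
    t=tcp(L,th); rr=r*R.from_rotvec([(i-1)*dth,0,0]); print(i,rr.inv().apply(t-cur).round(4)*1000, round(dth,4)); cur=t
print(cur)
E
```

```text
lip [ 0.6108 -0.2936  0.262 ]
t8.73 p [ 0.4279 -0.2188  0.2698] gap0.0116 F [ 0.1 -0.1 -1.9]
axes x,y,z cols
 [[ 0.365  0.592 -0.718]
 [ 0.931 -0.232  0.282]
 [-0.    -0.772 -0.636]]
j [-0.66 -0.02  2.21  0.58  0.34 -2.35]
L0 [ 0.61021007 -0.29053227  0.25876465]
1 [-0.5 -8.3 -9.4] 0.096
2 [-0.5 -8.  -9.9] 0.096
3 [ -0.5  -7.6 -10.4] 0.096
4 [ -0.5  -7.4 -11. ] 0.096
5 [ -0.5  -7.2 -11.5] 0.096
6 [ -0.5  -7.  -12.1] 0.096
7 [ -0.5  -6.9 -12.7] 0.096
8 [ -0.5  -6.9 -13.3] 0.096
9 [ -0.1 -12.1 -13.5] 0.096
10 [ -0.  -13.2 -13.4] 0.096
11 [ -0.  -13.2 -13.4] 0.096
12 [ -0.  -13.2 -13.4] 0.096
[ 0.54420561 -0.26850027  0.39052901]
```

```bash
python3 -m handwheel '[{"grip":0,"slide":[-0.3,-4.2,-4.7],"dr":[0.048,0,0]},{"grip":0,"slide":[-0.3,-4.1,-4.7],"dr":[0.048,0,0]},{"grip":0,"slide":[-0.5,-8,-9.9],"dr":[0.096,0,0]},{"grip":0,"slide":[-0.5,-7.6,-10.4],"dr":[0.096,0,0]},{"grip":0,"slide":[-0.5,-7.4,-11],"dr":[0.096,0,0]},{"grip":0,"slide":[-0.5,-7.2,-11.5],"dr":[0.096,0,0]},{"grip":0,"slide":[-0.3,-3.5,-6],"dr":[0.048,0,0]},{"grip":0,"slide":[-0.3,-3.5,-6.1],"dr":[0.048,0,0]},{"grip":0,"slide":[-0.3,-3.5,-6.3],"dr":[0.048,0,0]},{"grip":0,"slide":[-0.3,-3.4,-6.4],"dr":[0.048,0,0]}]'
python3 -m handwheel '[{"grip":0,"slide":[-0.3,-3.4,-6.6],"dr":[0.048,0,0]},{"grip":0,"slide":[-0.3,-3.4,-6.7],"dr":[0.048,0,0]},{"grip":0,"slide":[0,-6,-6.7],"dr":[0.048,0,0]},{"grip":0,"slide":[0,-6.1,-6.8],"dr":[0.048,0,0]},{"grip":0,"slide":[0,-6.6,-6.7],"dr":[0.048,0,0]},{"grip":0,"slide":[0,-6.6,-6.7],"dr":[0.048,0,0]},{"grip":0,"slide":[0,-6.6,-6.7],"dr":[0.048,0,0]},{"grip":0,"slide":[0,-6.6,-6.7],"dr":[0.048,0,0]},{"grip":0,"slide":[0,-6.6,-6.7],"dr":[0.048,0,0]},{"grip":0,"slide":[0,-6.6,-6.7],"dr":[0.048,0,0]}]'
python3 -m handwheel '[{"grip":0,"slide":[0,0,0],"dr":[0,0,0]},{"grip":0,"slide":[0,0,0],"dr":[0,0,0]},{"grip":0,"slide":[0,0,0],"dr":[0,0,0]},{"grip":0,"slide":[0,0,0],"dr":[0,0,0]}]'
python3 - <<'E'
from h import *
s,r=st()
c=read_camera("top"); crop(c,330,110,490,230,5,"t4.png")
c=read_camera("scene"); crop(c,130,70,330,220,4,"s4.png")
c=read_camera("wrist"); cv2.imwrite("pics/w4.png",c["img"][:,:,::-1])
E
```

```text
time: 9.57
tool_pos: [0.4739, -0.2405, 0.345]
tcp_rot: [-0.579, 0.589, 0.401, -0.396]
contact_force: [-0.5, 0.6, -1.9]
finger_gap: 0.0112
time: 10.4
tool_pos: [0.5464, -0.2695, 0.3885]
tcp_rot: [0.702, -0.435, -0.296, 0.48]
contact_force: [-0.8, -0.3, -1.7]
finger_gap: 0.0111
time: 10.73
tool_pos: [0.5453, -0.2696, 0.3886]
tcp_rot: [0.702, -0.436, -0.297, 0.479]
contact_force: [0.0, 0.6, -2.2]
finger_gap: 0.0115
t10.73 p [ 0.5453 -0.2696  0.3886] gap0.0115 F [ 0.   0.6 -2.2]
axes x,y,z cols
 [[ 0.365 -0.414 -0.834]
 [ 0.931  0.162  0.327]
 [-0.001 -0.896  0.444]]
j [-0.51  0.61  0.98 -0.07  2.01 -1.72]
```

View pics/t4.png

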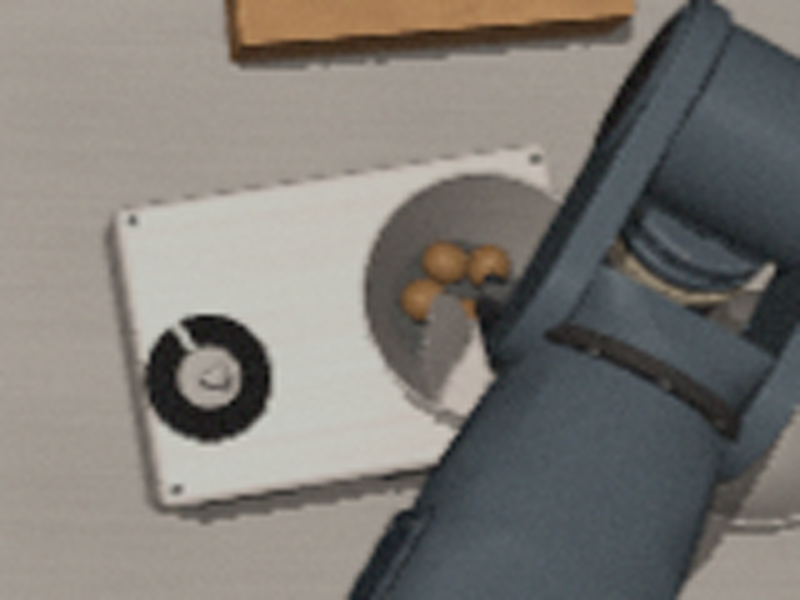

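View pics/s4.png

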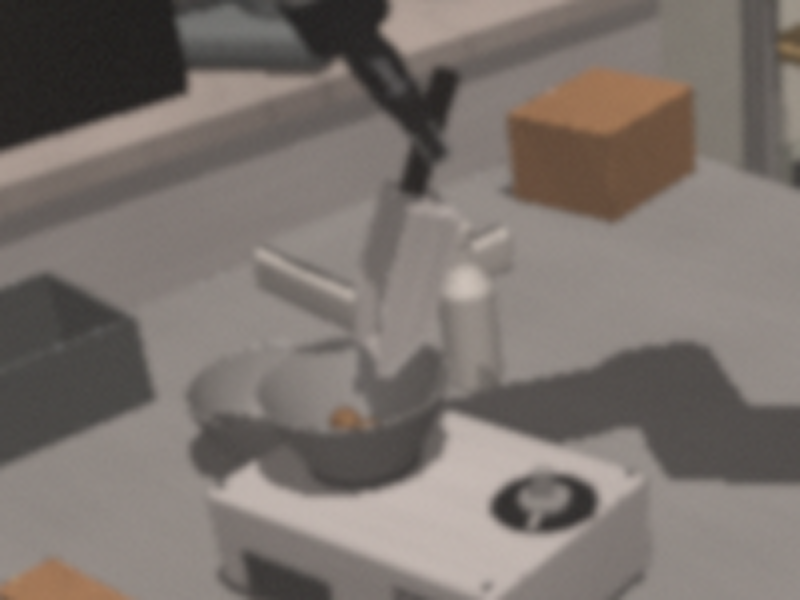

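View pics/w4.png

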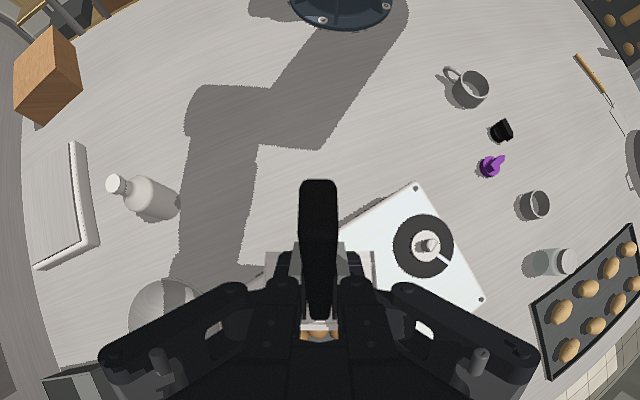

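At least four nuts are visible in the hopper, around crop (400–510,240–310). I raise and level the scoop, then count.

```bash
python3 -m handwheel '[{"grip":0,"slide":[0,-10,5],"dr":[0,0,0]},{"grip":0,"slide":[0,-18,8.9],"dr":[0,0,0]},{"grip":0,"slide":[0,-18,8.9],"dr":[0,0,0]},{"grip":0,"slide":[0,-10,5],"dr":[0,0,0]},{"grip":0,"slide":[0,0,0],"dr":[-0.096,0,0]},{"grip":0,"slide":[0,0,0],"dr":[-0.096,0,0]},{"grip":0,"slide":[0,0,0],"dr":[-0.096,0,0]},{"grip":0,"slide":[0,0,0],"dr":[-0.096,0,0]},{"grip":0,"slide":[0,0,0],"dr":[-0.096,0,0]},{"grip":0,"slide":[0,0,0],"dr":[-0.096,0,0]}]'
python3 -m handwheel '[{"grip":0,"slide":[0,0,0],"dr":[-0.096,0,0]},{"grip":0,"slide":[0,0,0],"dr":[-0.096,0,0]},{"grip":0,"slide":[0,0,0],"dr":[-0.096,0,0]},{"grip":0,"slide":[0,0,0],"dr":[-0.096,0,0]},{"grip":0,"slide":[0,0,0],"dr":[-0.096,0,0]},{"grip":0,"slide":[0,0,0],"dr":[-0.096,0,0]},{"grip":0,"slide":[0,0,0],"dr":[0,0,0]}]'
python3 - <<'E'
from h import *
s,r=st()
c=read_camera("top"); crop(c,330,90,490,210,5,"t5.png")
E
```

```text
time: 11.72
tool_pos: [0.5453, -0.27, 0.4524]
tcp_rot: [-0.548, 0.618, 0.421, -0.374]
contact_force: [1.0, -0.3, -1.1]
finger_gap: 0.0111
time: 12.3
tool_pos: [0.544, -0.2693, 0.4505]
tcp_rot: [-0.351, 0.748, 0.51, -0.24]
contact_force: [0.4, -1.0, -1.5]
finger_gap: 0.0114
t12.30 p [ 0.544  -0.2693  0.4505] gap0.0114 F [ 0.4 -1.  -1.5]
axes x,y,z cols
 [[ 0.365  0.594 -0.717]
 [ 0.931 -0.233  0.281]
 [-0.    -0.77  -0.638]]
j [-0.59  0.04  1.68  0.2   0.75 -1.89]
```

View pics/t5.png

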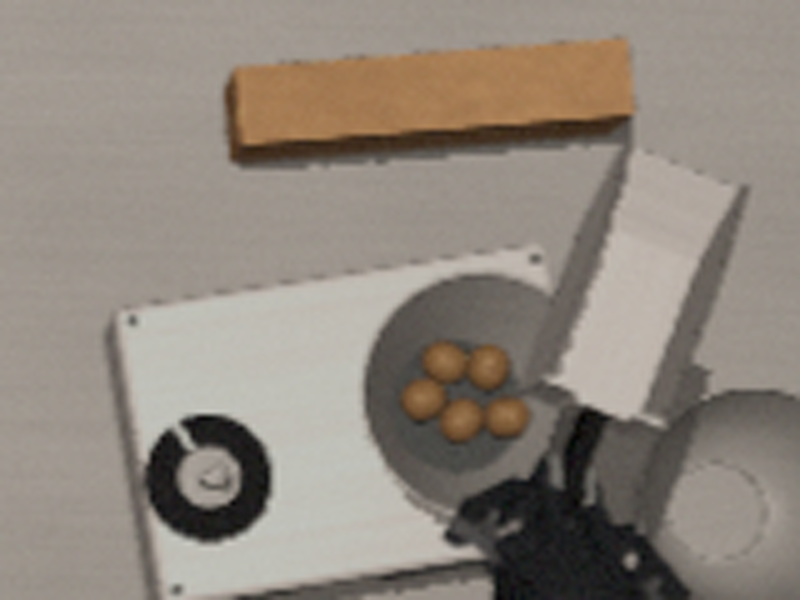

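All five nuts are in the hopper, at crop (445,360), (487,366), (424,399), (462,419) and (507,416), and the scoop is empty. I carry it back to its original spot.

```bash
python3 -m handwheel '[{"grip":0,"slide":[11,-1.6,6.2],"dr":[0,0,0]},{"grip":0,"slide":[21.5,-3.2,12.3],"dr":[0,0,0]},{"grip":0,"slide":[21.5,-3.2,12.3],"dr":[0,0,0]},{"grip":0,"slide":[21.5,-3.2,12.3],"dr":[0,0,0]},{"grip":0,"slide":[21.5,-3.2,12.3],"dr":[0,0,0]},{"grip":0,"slide":[21.5,-3.2,12.3],"dr":[0,0,0]},{"grip":0,"slide":[21.5,-3.2,12.3],"dr":[0,0,0]},{"grip":0,"slide":[21.5,-3.2,12.3],"dr":[0,0,0]},{"grip":0,"slide":[21.5,-3.2,12.3],"dr":[0,0,0]},{"grip":0,"slide":[21.5,-3.2,12.3],"dr":[0,0,0]}]'
python3 -m handwheel '[{"grip":0,"slide":[21.5,-3.2,12.3],"dr":[0,0,0]},{"grip":0,"slide":[21.5,-3.2,12.3],"dr":[0,0,0]},{"grip":0,"slide":[21.5,-3.2,12.3],"dr":[0,0,0]},{"grip":0,"slide":[21.5,-3.2,12.3],"dr":[0,0,0]},{"grip":0,"slide":[21.5,-3.2,12.3],"dr":[0,0,0]},{"grip":0,"slide":[21.5,-3.2,12.3],"dr":[0,0,0]},{"grip":0,"slide":[21.5,-3.2,12.3],"dr":[0,0,0]},{"grip":0,"slide":[21.5,-3.2,12.3],"dr":[0,0,0]},{"grip":0,"slide":[21.5,-3.2,12.3],"dr":[0,0,0]},{"grip":0,"slide":[21.5,-3.2,12.3],"dr":[0,0,0]}]'
python3 -m handwheel '[{"grip":0,"slide":[21.5,-3.2,12.3],"dr":[0,0,0]},{"grip":0,"slide":[21.5,-3.2,12.3],"dr":[0,0,0]},{"grip":0,"slide":[21.5,-3.2,12.3],"dr":[0,0,0]},{"grip":0,"slide":[21.5,-3.2,12.3],"dr":[0,0,0]},{"grip":0,"slide":[21.5,-3.2,12.3],"dr":[0,0,0]},{"grip":0,"slide":[21.5,-3.2,12.3],"dr":[0,0,0]},{"grip":0,"slide":[21.5,-3.2,12.3],"dr":[0,0,0]},{"grip":0,"slide":[16,-2.4,9.2],"dr":[0,0,0]},{"grip":0,"slide":[7,-1,4],"dr":[0,0,0]},{"grip":0,"slide":[0,0,0],"dr":[0,0,0]}]'
python3 - <<'E'
from h import *
s,r=st()
print("to above place (mm tool)",r.inv().apply(np.array([.4627,.4098,.06])-s["tool_pos"])*1000)
E
```

```text
time: 13.18
tool_pos: [0.5186, -0.0391, 0.4009]
tcp_rot: [-0.352, 0.748, 0.508, -0.241]
contact_force: [0.1, -0.7, -1.2]
finger_gap: 0.0112
time: 14.02
tool_pos: [0.4903, 0.2037, 0.3476]
tcp_rot: [-0.352, 0.749, 0.508, -0.239]
contact_force: [0.4, -0.3, -1.5]
finger_gap: 0.0112
time: 14.85
tool_pos: [0.4667, 0.3995, 0.3031]
tcp_rot: [-0.352, 0.748, 0.509, -0.24]
contact_force: [0.1, -0.7, -2.4]
finger_gap: 0.0117
t14.85 p [0.4667 0.3995 0.3031] gap0.0117 F [ 0.1 -0.7 -2.4]
axes x,y,z cols
 [[ 0.366  0.593 -0.717]
 [ 0.931 -0.234  0.282]
 [-0.001 -0.77  -0.638]]
j [ 0.88  0.37  1.63 -0.78  1.04  0.05]
to above place (mm tool) [  8.30507951 182.51492622 160.71692702]
```

```bash
python3 -m handwheel '[{"grip":0,"slide":[0.9,18.3,16.1],"dr":[0,0,0]},{"grip":0,"slide":[0.9,18.3,16.1],"dr":[0,0,0]},{"grip":0,"slide":[0.9,18.3,16.1],"dr":[0,0,0]},{"grip":0,"slide":[0.9,18.3,16.1],"dr":[0,0,0]},{"grip":0,"slide":[0.9,18.3,16.1],"dr":[0,0,0]},{"grip":0,"slide":[0.9,18.3,16.1],"dr":[0,0,0]},{"grip":0,"slide":[0.9,18.3,16.1],"dr":[0,0,0]},{"grip":0,"slide":[0.9,18.3,16.1],"dr":[0,0,0]},{"grip":0,"slide":[0.9,18.3,16.1],"dr":[0,0,0]},{"grip":0,"slide":[0,12,10],"dr":[0,0,0]}]'
python3 -m handwheel '[{"grip":0,"slide":[0,7,6],"dr":[0,0,0]},{"grip":0,"slide":[0,4,3.3],"dr":[0,0,0]},{"grip":0,"slide":[0,3,2.5],"dr":[0,0,0]},{"grip":0,"slide":[0,3,2.5],"dr":[0,0,0]},{"grip":0,"slide":[0,0,0],"dr":[0,0,0]}]'
python3 - <<'E'
from h import *
st()
c=read_camera("scene"); crop(c,330,210,490,330,5,"s6.png")
E
```

```text
time: 15.68
tool_pos: [0.4635, 0.4072, 0.0668]
tcp_rot: [-0.352, 0.748, 0.509, -0.24]
contact_force: [-0.5, 0.1, -2.9]
finger_gap: 0.011
time: 16.1
tool_pos: [0.4629, 0.4082, 0.0461]
tcp_rot: [-0.352, 0.747, 0.51, -0.24]
contact_force: [-0.3, -0.7, -2.3]
finger_gap: 0.0117
t16.10 p [0.4629 0.4082 0.0461] gap0.0117 F [-0.3 -0.7 -2.3]
axes x,y,z cols
 [[ 0.365  0.593 -0.718]
 [ 0.931 -0.232  0.282]
 [ 0.    -0.771 -0.637]]
j [ 0.89  0.76  1.75 -1.11  0.74  0.59]
```

View pics/s6.png

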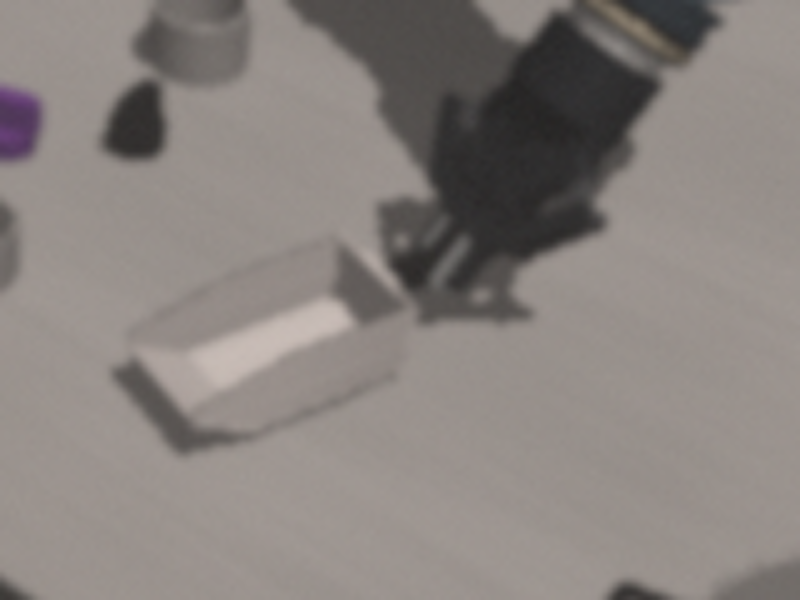

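The scoop is level, about 9 mm above the counter. I lower it slowly until I get contact.

```bash
python3 -m handwheel '[{"grip":0,"slide":[0,1.6,1.3],"dr":[0,0,0]},{"grip":0,"slide":[0,1.6,1.3],"dr":[0,0,0]},{"grip":0,"slide":[0,1.6,1.3],"dr":[0,0,0]},{"grip":0,"slide":[0,1.2,1],"dr":[0,0,0]},{"grip":0,"slide":[0,0,0],"dr":[0,0,0]}]'
python3 -m handwheel '[{"grip":0,"slide":[0,0.8,0.6],"dr":[0,0,0]},{"grip":0,"slide":[0,0,0],"dr":[0,0,0]}]'
```

```text
time: 16.57
tool_pos: [0.4625, 0.4081, 0.0377]
tcp_rot: [-0.352, 0.747, 0.51, -0.24]
contact_force: [0.5, -0.4, -1.8]
finger_gap: 0.0114
time: 16.73
tool_pos: [0.4627, 0.4082, 0.037]
tcp_rot: [-0.352, 0.747, 0.51, -0.24]
contact_force: [-0.4, -0.1, -1.2]
finger_gap: 0.0114
```

```bash
python3 -m handwheel '[{"grip":0,"slide":[0,0.5,0.4],"dr":[0,0,0]},{"grip":0,"slide":[0,0,0],"dr":[0,0,0]}]'
python3 -m handwheel '[{"grip":0,"slide":[0,0.4,0.3],"dr":[0,0,0]},{"grip":0,"slide":[0,0,0],"dr":[0,0,0]}]'
```

```text
time: 16.9
tool_pos: [0.4628, 0.4083, 0.0367]
tcp_rot: [-0.352, 0.747, 0.51, -0.24]
contact_force: [-0.7, -0.6, 1.8]
finger_gap: 0.011
time: 17.07
tool_pos: [0.4629, 0.4083, 0.0366]
tcp_rot: [-0.352, 0.748, 0.51, -0.24]
contact_force: [-3.7, 0.5, 5.5]
finger_gap: 0.0109
```

In contact (+5 N). I release and back out along the fingers.

```bash
python3 -m handwheel '[{"grip":14,"slide":[0,0,0],"dr":[0,0,0]},{"grip":20,"slide":[0,0,0],"dr":[0,0,0]},{"grip":35,"slide":[0,0,0],"dr":[0,0,0]},{"grip":60,"slide":[0,0,0],"dr":[0,0,0]},{"grip":85,"slide":[0,0,0],"dr":[0,0,0]},{"grip":85,"slide":[0,0,0],"dr":[0,0,0]},{"grip":85,"slide":[0,0,0],"dr":[0,0,0]},{"grip":85,"slide":[0,0,0],"dr":[0,0,0]}]'
python3 -m handwheel '[{"grip":85,"slide":[0,-10,0],"dr":[0,0,0]},{"grip":85,"slide":[0,-20,0],"dr":[0,0,0]},{"grip":85,"slide":[0,-20,0],"dr":[0,0,0]},{"grip":85,"slide":[0,-20,0],"dr":[0,0,0]},{"grip":85,"slide":[0,-20,0],"dr":[0,0,0]},{"grip":85,"slide":[0,-20,0],"dr":[0,0,0]},{"grip":85,"slide":[0,-20,0],"dr":[0,0,0]},{"grip":85,"slide":[0,-20,0],"dr":[0,0,0]},{"grip":85,"slide":[0,0,0],"dr":[0,0,0]}]'
python3 - <<'E'
from h import *
st()
c=read_camera("scene"); crop(c,310,190,470,310,5,"s7.png")
c=read_camera("top"); crop(c,270,190,330,235,13,"t7.png")
c=read_camera("wrist"); cv2.imwrite("pics/w7.png",c["img"][:,:,::-1])
E
```

```text
time: 17.73
tool_pos: [0.4627, 0.4081, 0.0359]
tcp_rot: [-0.352, 0.747, 0.51, -0.24]
contact_force: [0.2, 0.8, 0.2]
finger_gap: 0.0851
time: 18.48
tool_pos: [0.3725, 0.4449, 0.1548]
tcp_rot: [-0.353, 0.746, 0.511, -0.239]
contact_force: [-0.7, -0.3, -0.2]
finger_gap: 0.0849
t18.48 p [0.3725 0.4449 0.1548] gap0.0849 F [-0.7 -0.3 -0.2]
axes x,y,z cols
 [[ 0.363  0.594 -0.717]
 [ 0.932 -0.228  0.283]
 [ 0.004 -0.771 -0.637]]
j [ 1.06  0.55  1.77 -0.9   0.94  0.46]
```

View pics/s7.png

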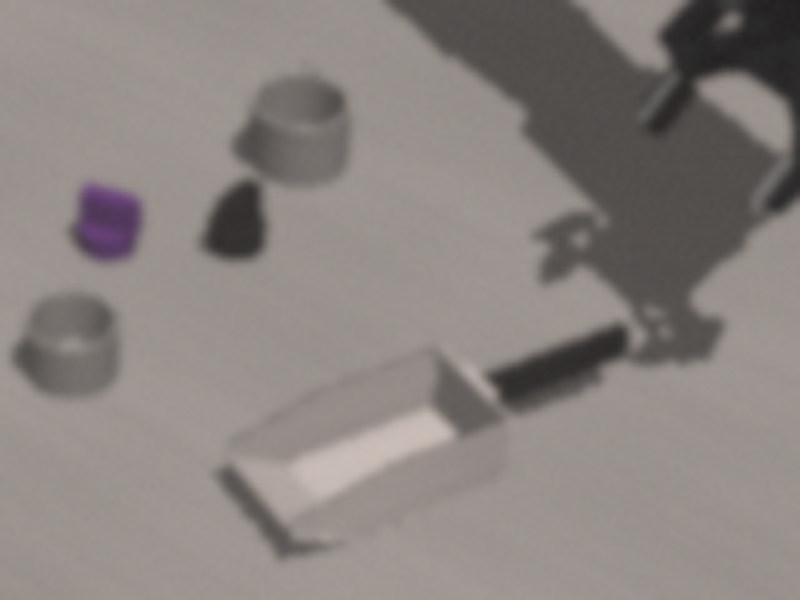

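View pics/t7.png

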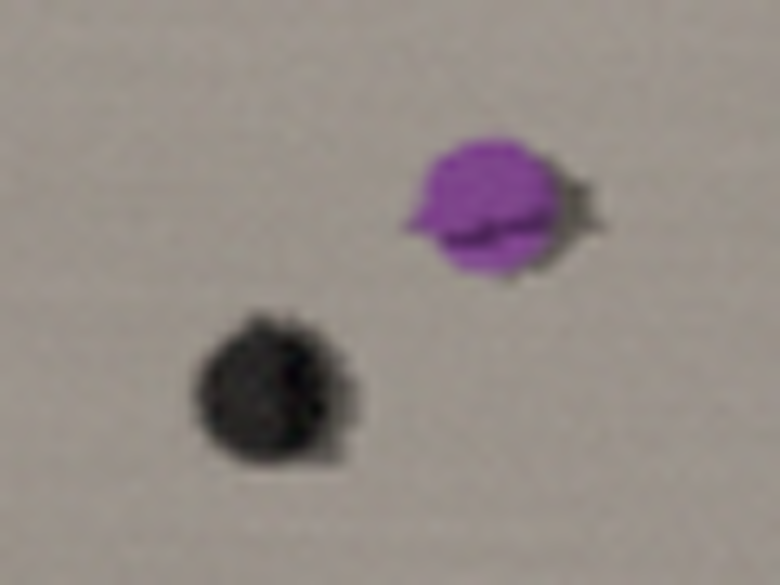

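View pics/w7.png

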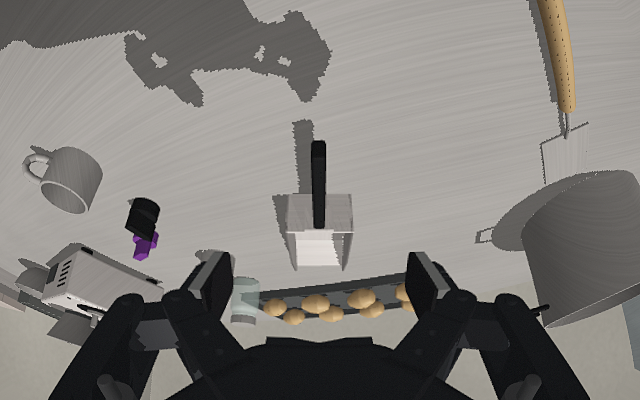

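The scoop stands upright, empty and released. The black knob seems to point up and slightly left in the top view, with its tip at crop (258,315). I turn the tool down and go above it for a close wrist look.

```bash
python3 -m handwheel '[{"grip":85,"slide":[0,-20,0],"dr":[0.115,0,0]},{"grip":85,"slide":[0,-20,0],"dr":[0.115,0,0]},{"grip":85,"slide":[0,-10,0],"dr":[0.115,0,0]},{"grip":85,"slide":[0,-10,0],"dr":[0.115,0,0]},{"grip":85,"slide":[0,0,0],"dr":[0.115,0,0]},{"grip":85,"slide":[0,0,0],"dr":[0.112,0,0]},{"grip":85,"slide":[0,0,0],"dr":[0,-0.11,0]},{"grip":85,"slide":[0,0,0],"dr":[0,-0.11,0]},{"grip":85,"slide":[0,0,0],"dr":[0,-0.11,0]},{"grip":85,"slide":[0,0,0],"dr":[0,-0.11,0]}]'
python3 - <<'E'
from h import *
s,r=st(); print(r.inv().apply(np.array([.452,.165,.20])-s["tool_pos"])*1000)
E
```

```text
time: 19.47
tool_pos: [0.3451, 0.4536, 0.2009]
tcp_rot: [0.481, -0.483, -0.517, 0.517]
contact_force: [0.1, 0.3, -0.8]
finger_gap: 0.085
t19.47 p [0.3451 0.4536 0.2009] gap0.0850 F [ 0.1  0.3 -0.8]
axes x,y,z cols
 [[-0.07   0.002 -0.998]
 [ 0.998 -0.003 -0.07 ]
 [-0.003 -1.    -0.001]]
j [ 0.84  0.44  1.65 -0.    1.05 -0.8 ]
[-295.33231244    1.8993505   -86.42705775]
```

```bash
python3 -m handwheel '[{"grip":85,"slide":[-29.5,0,-8.6],"dr":[0,0,0]},{"grip":85,"slide":[-29.5,0,-8.6],"dr":[0,0,0]},{"grip":85,"slide":[-29.5,0,-8.6],"dr":[0,0,0]},{"grip":85,"slide":[-29.5,0,-8.6],"dr":[0,0,0]},{"grip":85,"slide":[-29.5,0,-8.6],"dr":[0,0,0]},{"grip":85,"slide":[-29.5,0,-8.6],"dr":[0,0,0]},{"grip":85,"slide":[-29.5,0,-8.6],"dr":[0,0,0]},{"grip":85,"slide":[-29.5,0,-8.6],"dr":[0,0,0]},{"grip":85,"slide":[-29.5,0,-8.6],"dr":[0,0,0]},{"grip":85,"slide":[-29.5,0,-8.6],"dr":[0,0,0]}]'
python3 -m handwheel '[{"grip":85,"slide":[0,0,0],"dr":[0,0,0]}]'
python3 - <<'E'
from h import *
s,r=st(); c=read_camera("wrist"); print(proj(c,[.452,.165,.034],True))
crop(c,200,130,440,310,3,"w8.png")
E
```

```text
time: 20.3
tool_pos: [0.4501, 0.1636, 0.2019]
tcp_rot: [0.483, -0.484, -0.516, 0.516]
contact_force: [1.3, -0.5, 0.2]
finger_gap: 0.0848
time: 20.38
tool_pos: [0.4511, 0.1615, 0.2019]
tcp_rot: [0.483, -0.485, -0.515, 0.515]
contact_force: [-0.6, 0.3, 0.2]
finger_gap: 0.085
t20.38 p [0.4511 0.1615 0.2019] gap0.0850 F [-0.6  0.3  0.2]
axes x,y,z cols
 [[-0.062  0.002 -0.998]
 [ 0.998 -0.003 -0.062]
 [-0.003 -1.    -0.002]]
j [ 0.25  0.28  1.88 -0.    0.98 -1.38]
(np.float64(322.4850920568004), np.float64(189.02659226224398))
```

View pics/w8.png

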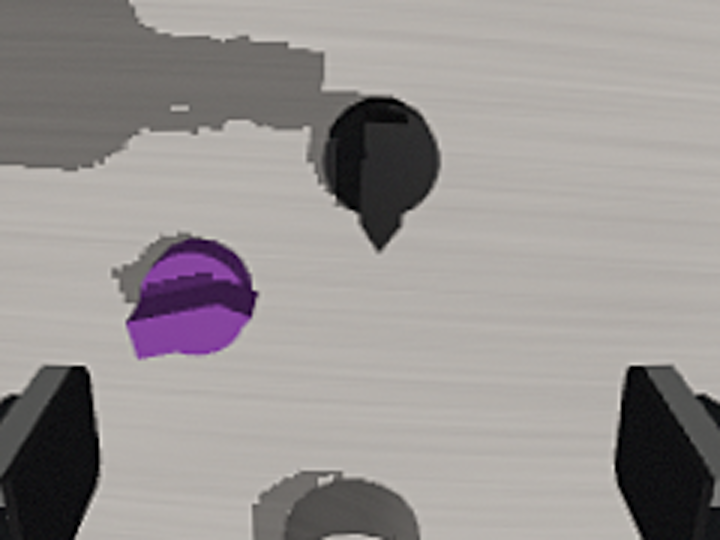

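The wrist crop shows the black knob with its bar's top corners at (364,122) and (408,122), shoulders (360,217) and (401,212), and tip (380,252) pointing to world +x. I compute its pose.

```bash
python3 - <<'E'
from h import *
s,r=st(); c=read_camera("wrist")
P={}
for n,(u,v) in dict(bl=(364,122),br=(408,122),sl=(360,217),sr=(401,212),tip=(380,252)).items():
    P[n]=plane(c,200+u/3,130+v/3,.042,True)[:2]; print(n,P[n].round(4))
b=(P["bl"]+P["br"])/2; d=P["tip"]-b; k=np.arctan2(d[1],d[0]); print("len",np.linalg.norm(d),"yaw",np.degrees(k))
for a,bb in (("bl","sl"),("br","sr")):
    e=P[bb]-P[a]; print("edge yaw",np.degrees(np.arctan2(e[1],e[0])),np.linalg.norm(e))
cen=(b+18/43*d); print("axis by bar",cen)
# hub circle
g=c["img"].max(axis=2); m=(g<75).astype(np.uint8); m[:155]=0;m[225:]=0;m[:,:300]=0;m[:,355:]=0
print("hub fit?", plane(c,200+383/3,130+155/3,.018,True))
x=r.as_matrix()[:,0]; psi=np.degrees(np.arctan2(-x[0],x[1])); print("psi",psi)
E
```

```text
t20.43 p [0.4505 0.1633 0.2019] gap0.0849 F [0.3 1.  0.9]
axes x,y,z cols
 [[-0.062  0.001 -0.998]
 [ 0.998 -0.002 -0.062]
 [-0.002 -1.    -0.001]]
j [ 0.25  0.28  1.88 -0.    0.98 -1.38]
bl [0.4318 0.1644]
br [0.4309 0.1781]
sl [0.4626 0.1651]
sr [0.4601 0.1781]
tip [0.474  0.1723]
len 0.042645242742446035 yaw 1.4240631384223446
edge yaw 1.2992615750095842 0.03083149282669503
edge yaw -0.038057949020339044 0.029229987218119143
axis by bar [0.44917002 0.17170384]
hub fit? [0.44725533 0.17205331 0.018     ]
psi 3.5332165147660013
```

Knob axis ≈ (0.449,0.172), yaw ≈ +1.2°. I align, descend and grip with the TCP at 40 mm, so the tips clear the 18 mm hub.

```bash
python3 -m handwheel '[{"grip":60,"slide":[4,14,1],"dr":[0,0.04,0]},{"grip":60,"slide":[4.2,14,1],"dr":[0,0,0]},{"grip":60,"slide":[0,16,0],"dr":[0,0,0]},{"grip":60,"slide":[0,16,0],"dr":[0,0,0]},{"grip":60,"slide":[0,16,0],"dr":[0,0,0]},{"grip":60,"slide":[0,16,0],"dr":[0,0,0]},{"grip":60,"slide":[0,16,0],"dr":[0,0,0]},{"grip":60,"slide":[0,12,0],"dr":[0,0,0]},{"grip":60,"slide":[0,0,0],"dr":[0,0,0]}]'
python3 - <<'E'
from h import *
s,r=st(); print(r.inv().apply(np.array([.449,.1717,.0405])-s["tool_pos"])*1000)
E
```

```text
time: 21.23
tool_pos: [0.4462, 0.1741, 0.0804]
tcp_rot: [0.493, -0.493, -0.506, 0.508]
contact_force: [0.2, -0.2, 0.7]
finger_gap: 0.0601
t21.23 p [0.4462 0.1741 0.0804] gap0.0601 F [ 0.2 -0.2  0.7]
axes x,y,z cols
 [[-0.027 -0.001 -1.   ]
 [ 1.    -0.002 -0.027]
 [-0.002 -1.     0.002]]
j [ 0.28  0.49  1.96 -0.    0.7  -1.32]
[-2.40045745 39.86356121 -2.79771191]
```

```bash
python3 -m handwheel '[{"grip":60,"slide":[-2.4,12,-2.8],"dr":[0,0.006,0]},{"grip":60,"slide":[0,12,0],"dr":[0,0,0]},{"grip":60,"slide":[0,10,0],"dr":[0,0,0]},{"grip":60,"slide":[0,5.5,0],"dr":[0,0,0]},{"grip":60,"slide":[0,0,0],"dr":[0,0,0]},{"grip":40,"slide":[0,0,0],"dr":[0,0,0]},{"grip":30,"slide":[0,0,0],"dr":[0,0,0]},{"grip":24,"slide":[0,0,0],"dr":[0,0,0]},{"grip":20,"slide":[0,0,0],"dr":[0,0,0]},{"grip":18,"slide":[0,0,0],"dr":[0,0,0]}]'
python3 -m handwheel '[{"grip":14,"slide":[0,0,0],"dr":[0,0,0]},{"grip":8,"slide":[0,0,0],"dr":[0,0,0]},{"grip":0,"slide":[0,0,0],"dr":[0,0,0]},{"grip":0,"slide":[0,0,0],"dr":[0,0,0]},{"grip":0,"slide":[0,0,0],"dr":[0,0,0]},{"grip":0,"slide":[0,0,0],"dr":[0,0,0]}]'
python3 - <<'E'
from h import *
st(); c=read_camera("wrist"); cv2.imwrite("pics/w9.png",c["img"][:,:,::-1])
c=read_camera("scene"); crop(c,310,170,430,260,6,"s9.png")
E
```

```text
time: 22.07
tool_pos: [0.451, 0.1714, 0.0436]
tcp_rot: [-0.494, 0.496, 0.506, -0.504]
contact_force: [0.9, -0.0, 0.0]
finger_gap: 0.0183
time: 22.57
tool_pos: [0.4509, 0.1714, 0.0437]
tcp_rot: [-0.494, 0.496, 0.506, -0.505]
contact_force: [-2.0, -1.2, 5.3]
finger_gap: 0.0129
t22.57 p [0.4509 0.1714 0.0437] gap0.0129 F [-2.  -1.2  5.3]
axes x,y,z cols
 [[-0.02   0.003 -1.   ]
 [ 1.    -0.001 -0.02 ]
 [-0.001 -1.    -0.003]]
j [ 0.27  0.56  1.96 -0.    0.61 -1.32]
```

View pics/w9.png

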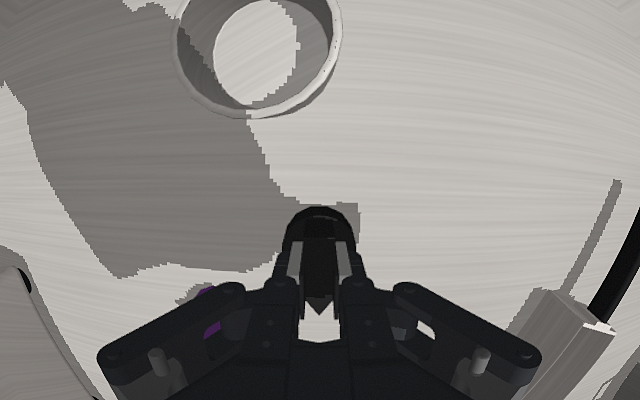

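View pics/s9.png

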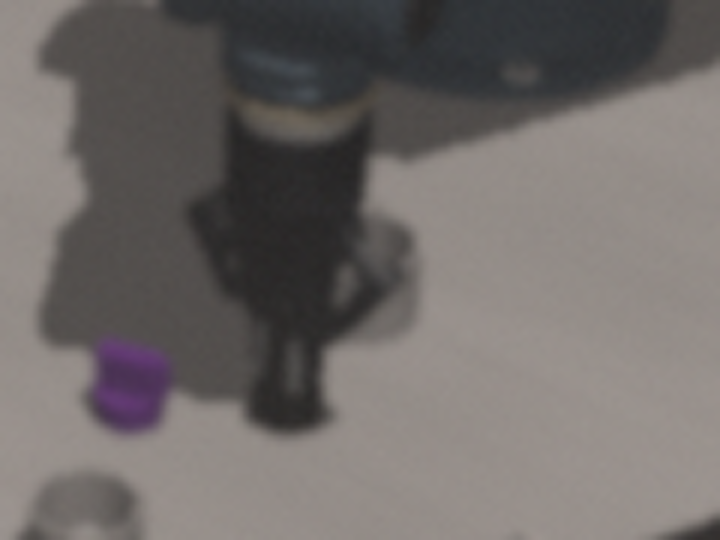

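Gripped: gap 12.9 mm on the 14 mm bar, jaw faces parallel, tip at (320,315) pointing to +x. I lift and look back at the wrist camera, then check the control while approaching.

```bash
python3 -m handwheel '[{"grip":0,"slide":[0,-8,0],"dr":[0,0,0]},{"grip":0,"slide":[0,-20,0],"dr":[0,0,0]},{"grip":0,"slide":[0,-25,0],"dr":[0,0,0]},{"grip":0,"slide":[0,-25,0],"dr":[0,0,0]},{"grip":0,"slide":[0,-25,0],"dr":[0,0,0]},{"grip":0,"slide":[0,-25,0],"dr":[0,0,0]},{"grip":0,"slide":[0,-25,0],"dr":[0,0,0]},{"grip":0,"slide":[0,-25,0],"dr":[0,0,0]},{"grip":0,"slide":[0,-20,0],"dr":[0,0,0]},{"grip":0,"slide":[0,-8,0],"dr":[0,0,0]}]'
python3 -m handwheel '[{"grip":0,"slide":[-22,0,-12],"dr":[0,-0.09,0]},{"grip":0,"slide":[-22,0,-12],"dr":[0,-0.09,0]},{"grip":0,"slide":[-22,0,-12],"dr":[0,-0.09,0]},{"grip":0,"slide":[-22,0,-12],"dr":[0,-0.09,0]},{"grip":0,"slide":[-22,0,-12],"dr":[0,-0.09,0]},{"grip":0,"slide":[-22,0,0],"dr":[0,0,0]},{"grip":0,"slide":[-22,0,0],"dr":[0,0,0]},{"grip":0,"slide":[-22,0,0],"dr":[0,0,0]},{"grip":0,"slide":[-15,0,0],"dr":[0,0,0]},{"grip":0,"slide":[0,0,0],"dr":[0,0,0]}]'
python3 - <<'E'
from h import *
s,r=st(); x=r.as_matrix()[:,0]; print("psi",np.degrees(np.arctan2(-x[0],x[1])))
c=read_camera("wrist"); cv2.imwrite("pics/w10.png",c["img"][:,:,::-1])
print(r.inv().apply(np.array([.577,-.1256,.25])-s["tool_pos"])*1000)
E
```

```text
time: 23.5
tool_pos: [0.4509, 0.1719, 0.2524]
tcp_rot: [-0.493, 0.497, 0.507, -0.503]
contact_force: [0.2, 0.2, -0.4]
finger_gap: 0.0125
time: 24.33
tool_pos: [0.5676, 0.0023, 0.2491]
tcp_rot: [0.369, -0.371, -0.602, 0.602]
contact_force: [0.1, -0.1, -1.2]
finger_gap: 0.013
t24.33 p [0.5676 0.0023 0.2491] gap0.0130 F [ 0.1 -0.1 -1.2]
axes x,y,z cols
 [[-0.451  0.002 -0.892]
 [ 0.892 -0.001 -0.451]
 [-0.002 -1.    -0.001]]
j [-0.08  0.38  1.61 -0.    1.15 -2.12]
psi 26.822201868976197
[-118.39413784   -0.65771382   49.32683304]
```

View pics/w10.png

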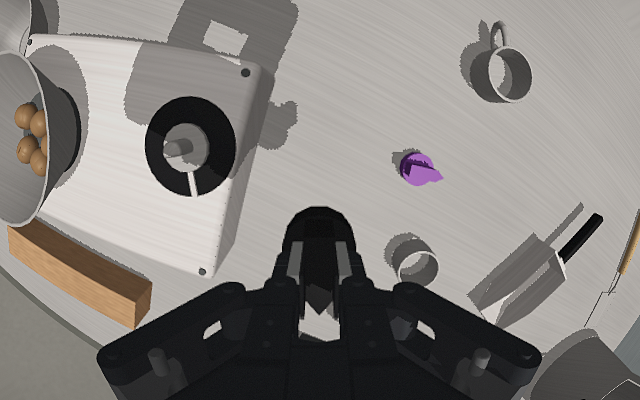

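The wrist view shows the control disc centred near (190,146), its rib from (190,172) to (195,197), and the shaft tip near (178,150). I measure them by rays, and the held knob too.

```bash
python3 - <<'E'
from h import *
s,r=st(); c=read_camera("wrist"); g=c["img"].max(axis=2)
m=np.zeros(g.shape,np.uint8); m[90:202,138:242]=(g[90:202,138:242]<70)
n,l,S,ce=cv2.connectedComponentsWithStats(m); k=1+np.argmax(S[1:,4]); print(S[k])
cs,_=cv2.findContours((l==k).astype(np.uint8),cv2.RETR_EXTERNAL,cv2.CHAIN_APPROX_NONE)
q=max(cs,key=cv2.contourArea)[:,0,:]; hull=cv2.convexHull(max(cs,key=cv2.contourArea))[:,0,:]
P=np.array([plane(c,u,v,.113,True)[:2] for u,v in hull])
A=np.c_[2*P,np.ones(len(P))]; x=np.linalg.lstsq(A,(P**2).sum(1),rcond=None)[0]; cen=x[:2]; print("disc",cen.round(4),"R",np.sqrt(x[2]+cen@cen), "resid", np.std(np.hypot(*(P-cen).T)))
for uv in [(189.5,173),(192,185),(194.5,196)]:
    p=plane(c,*uv,.114,True)[:2]; d=p-cen; print("rib",p.round(4),np.degrees(np.arctan2(d[1],d[0])),np.hypot(*d))
crop(c,140,90,240,200,6,"w10b.png"); crop(c,260,190,380,340,4,"w10c.png")
for n in("top",):
    t=read_camera(n); crop(t,340,130,400,190,10,"t10.png")
E
```

```text
t24.38 p [0.567  0.0036 0.2492] gap0.0127 F [ 0.1  0.4 -1. ]
axes x,y,z cols
 [[-0.452  0.002 -0.892]
 [ 0.892 -0.001 -0.452]
 [-0.002 -1.    -0.001]]
j [-0.08  0.38  1.61 -0.    1.15 -2.11]
[ 144   97   90   99 5143]
disc [ 0.5791 -0.1241] R 0.04575890485375604 resid 0.0003085187247199149
rib [ 0.5996 -0.1111] 32.46106553560673 0.02428732702753784
rib [ 0.6089 -0.1047] 32.944668531190864 0.03558207337195344
rib [ 0.6176 -0.0988] 33.30629062179806 0.04609341277647987
```

View pics/w10b.png

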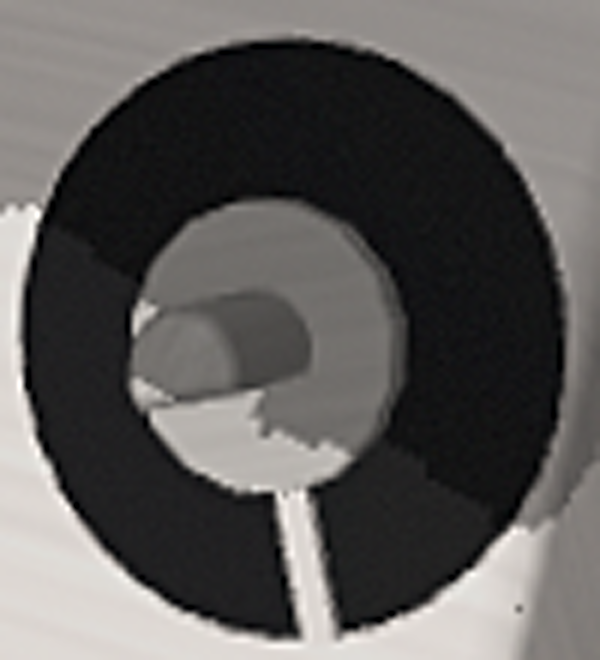

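View pics/w10c.png

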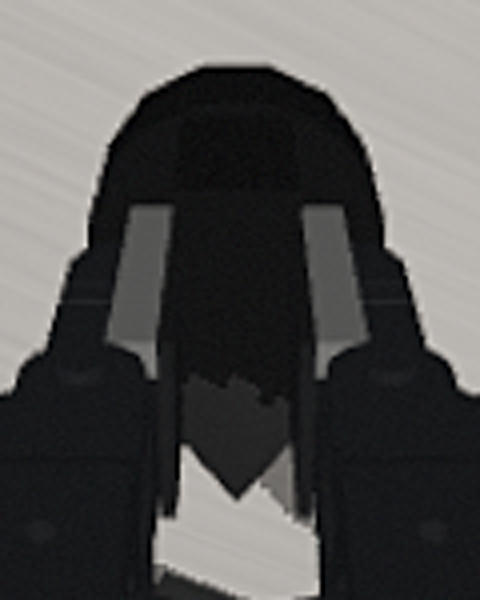

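```bash
python3 - <<'E'
from h import *
s,r=st(); c=read_camera("wrist"); p=s["tool_pos"]
for n,u,v,dz in [("tip",238,497,-.0017),("back",238,190,-.0017),("hubback top",238,112,-.0257),("hubback bottom",238,66,-.0437),("hubback as top",238,66,-.0257)]:
    q=plane(c,260+u/4,190+v/4,p[2]+dz,True); print(n,(r.inv().apply(q-p)*1000).round(1))
x=r.as_matrix()[:,0]; print("psi",np.degrees(np.arctan2(-x[0],x[1])))
for uv in [(188.8,171.7),(193.2,196)]:
    q=plane(c,*uv,.1145,True)[:2]-np.array([.5791,-.1241]); print(np.degrees(np.arctan2(q[1],q[0])))
E
```

```text
t24.48 p [0.5665 0.0049 0.2494] gap0.0126 F [-1.2 -0.4 -1.2]
axes x,y,z cols
 [[-0.453  0.002 -0.891]
 [ 0.891 -0.001 -0.453]
 [-0.002 -1.    -0.001]]
j [-0.07  0.38  1.61 -0.    1.15 -2.11]
tip [  0.6   1.7 -23.8]
back [ 0.5  1.7 18.4]
hubback top [ 0.6 25.7 19.2]
hubback bottom [ 0.6 43.7 19.8]
hubback as top [ 0.6 25.7 25.4]
psi 26.938637232875184
34.82634339688465
33.48794144347581
```

```bash
python3 -m handwheel '[{"grip":0,"slide":[-19,0,7],"dr":[0,-0.044,0]},{"grip":0,"slide":[-20,0,7],"dr":[0,-0.044,0]},{"grip":0,"slide":[-20,3,7],"dr":[0,0,0]},{"grip":0,"slide":[-20,3,7],"dr":[0,0,0]},{"grip":0,"slide":[-15,3,5],"dr":[0,0,0]},{"grip":0,"slide":[-10,3,3],"dr":[0,0,0]},{"grip":0,"slide":[0,3,0],"dr":[0,0,0]},{"grip":0,"slide":[0,0,0],"dr":[0,0,0]},{"grip":0,"slide":[0,0,0],"dr":[0,0,0]}]'
python3 - <<'E'
from h import *
s,r=st(); x=r.as_matrix()[:,0]; print("psi",np.degrees(np.arctan2(-x[0],x[1])))
print(r.inv().apply(np.array([.5796,-.1243,.225])-s["tool_pos"])*1000)
E
```

```text
time: 25.28
tool_pos: [0.5887, -0.1024, 0.2347]
tcp_rot: [-0.342, 0.344, 0.619, -0.618]
contact_force: [-0.1, -0.6, -0.2]
finger_gap: 0.0126
t25.28 p [ 0.5887 -0.1024  0.2347] gap0.0126 F [-0.1 -0.6 -0.2]
axes x,y,z cols
 [[-0.53   0.002 -0.848]
 [ 0.848 -0.001 -0.53 ]
 [-0.002 -1.    -0.002]]
j [-0.25  0.45  1.54 -0.    1.15 -2.38]
psi 32.01613930798599
[-13.70771888   9.74448173  19.31484828]
```

```bash
python3 -m handwheel '[{"grip":0,"slide":[-6.7,4,9.3],"dr":[0,0,0]},{"grip":0,"slide":[-7,6,10],"dr":[0,0,0]},{"grip":0,"slide":[0,0,0],"dr":[0,0,0]},{"grip":0,"slide":[0,0,0],"dr":[0,0,0]}]'
python3 - <<'E'
from h import *
s,r=st(); print(r.inv().apply(np.array([.5796,-.1243,.225])-s["tool_pos"])*1000)
c=read_camera("wrist"); crop(c,220,150,420,350,4,"w11.png")
c=read_camera("scene"); crop(c,190,120,330,240,5,"s11.png")
E
```

```text
time: 25.62
tool_pos: [0.5793, -0.1259, 0.2246]
tcp_rot: [-0.343, 0.344, 0.618, -0.618]
contact_force: [-1.0, -0.4, 0.3]
finger_gap: 0.0123
t25.62 p [ 0.5793 -0.1259  0.2246] gap0.0123 F [-1.  -0.4  0.3]
axes x,y,z cols
 [[-0.529  0.002 -0.849]
 [ 0.849 -0.001 -0.529]
 [-0.002 -1.    -0.001]]
j [-0.29  0.45  1.57 -0.    1.12 -2.42]
[ 1.17419718 -0.42234291 -1.12293743]
```

View pics/w11.png

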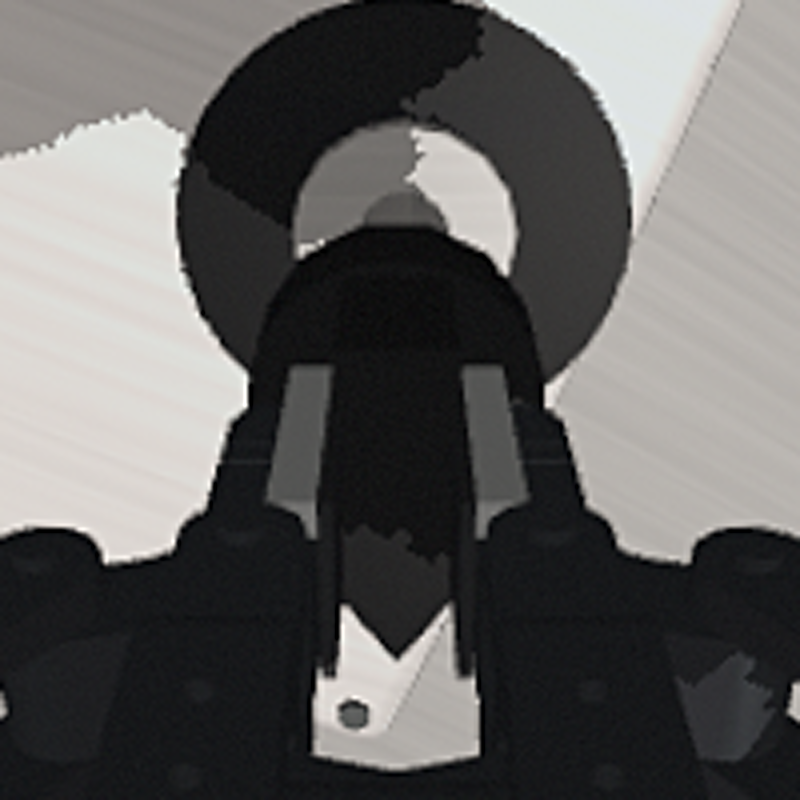

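View pics/s11.png

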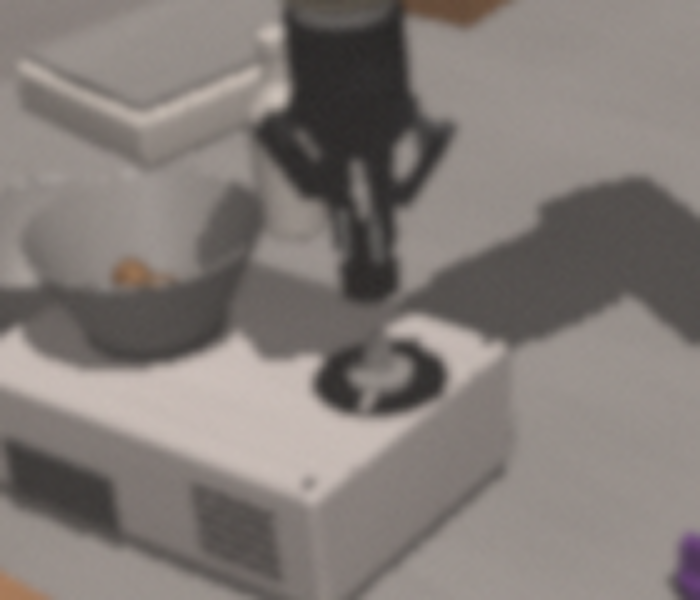

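The control's centre line is at u≈404 and the knob's at 398, so the shaft is about 1.2 mm along tool +x. That agrees with the computed correction. I apply it and descend to just above the tip.

```bash
python3 -m handwheel '[{"grip":0,"slide":[1.2,4,-1.1],"dr":[0,0,0]},{"grip":0,"slide":[0,10,0],"dr":[0,0,0]},{"grip":0,"slide":[0,10,0],"dr":[0,0,0]},{"grip":0,"slide":[0,7,0],"dr":[0,0,0]},{"grip":0,"slide":[0,0,0],"dr":[0,0,0]},{"grip":0,"slide":[0,0,0],"dr":[0,0,0]}]'
python3 - <<'E'
from h import *
s,r=st(); print(r.inv().apply(np.array([.5796,-.1243,.1747])-s["tool_pos"])*1000)
c=read_camera("wrist"); crop(c,220,150,420,350,4,"w12.png")
c=read_camera("scene"); crop(c,215,150,315,225,8,"s12.png")
E
```

```text
time: 26.22
tool_pos: [0.58, -0.1236, 0.1932]
tcp_rot: [-0.342, 0.343, 0.618, -0.618]
contact_force: [-0.5, 0.7, -1.0]
finger_gap: 0.0127
t26.22 p [ 0.58   -0.1236  0.1932] gap0.0127 F [-0.5  0.7 -1. ]
axes x,y,z cols
 [[-0.53   0.002 -0.848]
 [ 0.848 -0.001 -0.53 ]
 [-0.001 -1.    -0.001]]
j [-0.29  0.49  1.59 -0.    1.06 -2.42]
[-0.38394962 18.51976559  0.71586458]
```

View pics/w12.png

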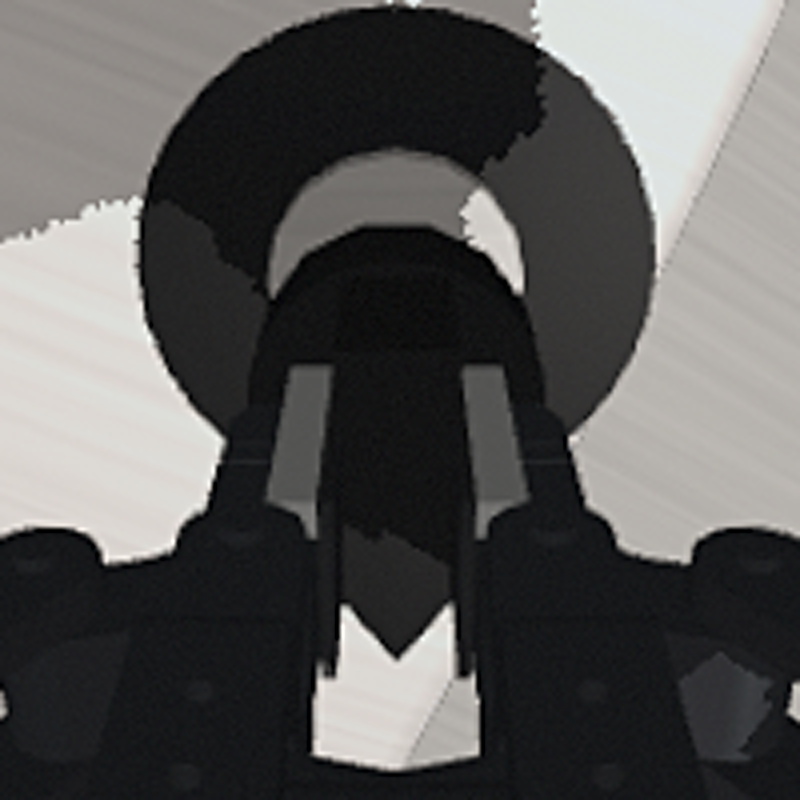

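View pics/s12.png

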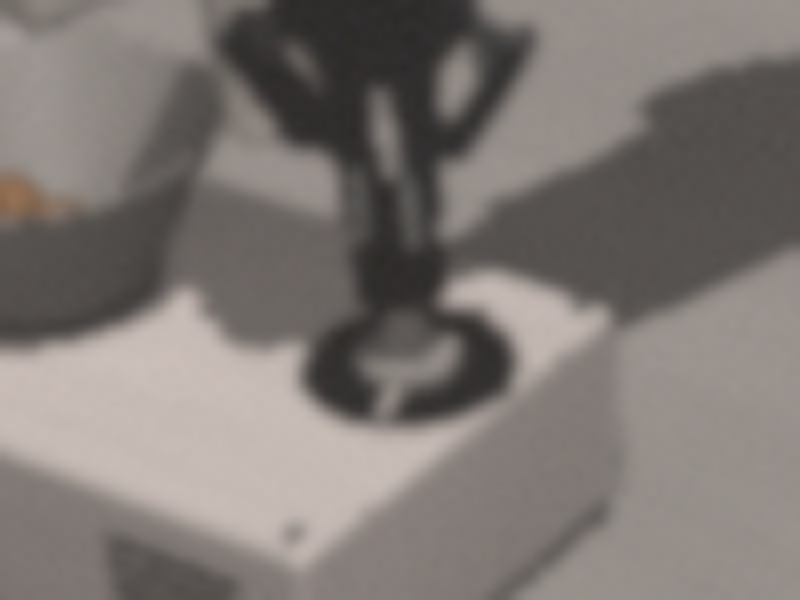

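Laterally aligned, disc mid u=397 against knob 397.5. I start the insertion in small steps, watching force.

```bash
python3 -m handwheel '[{"grip":0,"slide":[0,2,0.5],"dr":[0,0,0]},{"grip":0,"slide":[0,2,0],"dr":[0,0,0]},{"grip":0,"slide":[0,2,0],"dr":[0,0,0]},{"grip":0,"slide":[0,0,0],"dr":[0,0,0]}]'
python3 -m handwheel '[{"grip":0,"slide":[0,2,0],"dr":[0,0,0]},{"grip":0,"slide":[0,2,0],"dr":[0,0,0]},{"grip":0,"slide":[0,0,0],"dr":[0,0,0]}]'
python3 -c "
from h import *
st()"
```

```text
time: 26.65
tool_pos: [0.5796, -0.1239, 0.1876]
tcp_rot: [-0.342, 0.344, 0.618, -0.618]
contact_force: [-0.3, -0.3, -0.9]
finger_gap: 0.0123
time: 26.9
tool_pos: [0.5796, -0.124, 0.1835]
tcp_rot: [-0.342, 0.344, 0.618, -0.618]
contact_force: [-0.8, 0.1, -0.3]
finger_gap: 0.0124
t26.90 p [ 0.5796 -0.124   0.1835] gap0.0124 F [-0.8  0.1 -0.3]
axes x,y,z cols
 [[-0.53   0.002 -0.848]
 [ 0.848 -0.001 -0.53 ]
 [-0.002 -1.    -0.001]]
j [-0.29  0.5   1.6  -0.    1.04 -2.42]
```

The underside is already about 5 mm below the tip with no force, so the knob is sliding on. I continue.

```bash
python3 -m handwheel '[{"grip":0,"slide":[0,2,0],"dr":[0,0,0]},{"grip":0,"slide":[0,2,0],"dr":[0,0,0]},{"grip":0,"slide":[0,0,0],"dr":[0,0,0]}]'
python3 -m handwheel '[{"grip":0,"slide":[0,2,0],"dr":[0,0,0]},{"grip":0,"slide":[0,2,0],"dr":[0,0,0]},{"grip":0,"slide":[0,0,0],"dr":[0,0,0]}]'
python3 -m handwheel '[{"grip":0,"slide":[0,1,0],"dr":[0,0,0]},{"grip":0,"slide":[0,1,0],"dr":[0,0,0]},{"grip":0,"slide":[0,0,0],"dr":[0,0,0]}]'
```

```text
time: 27.15
tool_pos: [0.5796, -0.1239, 0.1795]
tcp_rot: [-0.342, 0.344, 0.618, -0.618]
contact_force: [-0.2, -0.0, -1.5]
finger_gap: 0.0127
time: 27.4
tool_pos: [0.5797, -0.1239, 0.1755]
tcp_rot: [-0.342, 0.344, 0.618, -0.618]
contact_force: [-1.4, -0.9, 0.4]
finger_gap: 0.0125
time: 27.65
tool_pos: [0.5799, -0.124, 0.1742]
tcp_rot: [-0.342, 0.344, 0.619, -0.618]
contact_force: [-0.9, -0.5, 3.8]
finger_gap: 0.0127
```

Home contact at z≈0.1745, as predicted, with the spring at about 4 N. I press in.

```bash
python3 -m handwheel '[{"grip":0,"slide":[0,1.5,0],"dr":[0,0,0]},{"grip":0,"slide":[0,1.5,0],"dr":[0,0,0]},{"grip":0,"slide":[0,0,0],"dr":[0,0,0]}]'
python3 -m handwheel '[{"grip":0,"slide":[0,1.5,0],"dr":[0,0,0]},{"grip":0,"slide":[0,1.5,0],"dr":[0,0,0]},{"grip":0,"slide":[0,0,0],"dr":[0,0,0]}]'
python3 -m handwheel '[{"grip":0,"slide":[0,1,0],"dr":[0,0,0]},{"grip":0,"slide":[0,0,0],"dr":[0,0,0]}]'
```

```text
time: 27.9
tool_pos: [0.5799, -0.124, 0.171]
tcp_rot: [-0.342, 0.344, 0.619, -0.618]
contact_force: [-2.3, 0.8, 4.9]
finger_gap: 0.0128
time: 28.15
tool_pos: [0.58, -0.124, 0.1681]
tcp_rot: [-0.342, 0.344, 0.619, -0.618]
contact_force: [-1.7, 0.4, 6.5]
finger_gap: 0.0126
time: 28.32
tool_pos: [0.58, -0.124, 0.1673]
tcp_rot: [-0.342, 0.344, 0.619, -0.618]
contact_force: [-1.4, 1.5, 7.4]
finger_gap: 0.0129
```

```bash
python3 -m handwheel '[{"grip":0,"slide":[0,1,0],"dr":[0,0,0]},{"grip":0,"slide":[0,0,0],"dr":[0,0,0]}]'
python3 -m handwheel '[{"grip":0,"slide":[0,0.7,0],"dr":[0,0,0]},{"grip":0,"slide":[0,0,0],"dr":[0,0,0]}]'
python3 - <<'E'
from h import *
st()
c=read_camera("wrist"); crop(c,220,150,420,350,3,"w13.png")
c=read_camera("scene"); crop(c,190,120,390,270,4,"s13.png")
c=read_camera("top"); crop(c,130,80,520,270,2,"t13.png")
E
```

```text
time: 28.48
tool_pos: [0.58, -0.124, 0.1666]
tcp_rot: [-0.342, 0.344, 0.619, -0.618]
contact_force: [-2.6, 1.4, 9.0]
finger_gap: 0.0126
time: 28.65
tool_pos: [0.5801, -0.124, 0.1665]
tcp_rot: [-0.342, 0.344, 0.619, -0.618]
contact_force: [-4.9, 1.3, 15.4]
finger_gap: 0.0123
t28.65 p [ 0.5801 -0.124   0.1665] gap0.0123 F [-4.9  1.3 15.4]
axes x,y,z cols
 [[-0.53   0.004 -0.848]
 [ 0.848 -0.001 -0.53 ]
 [-0.003 -1.    -0.002]]
j [-0.29  0.52  1.62 -0.    1.   -2.42]
```

View pics/w13.png

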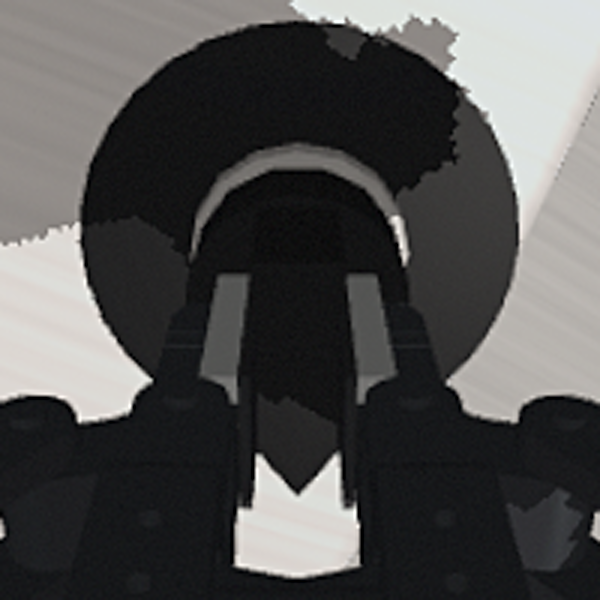

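View pics/s13.png

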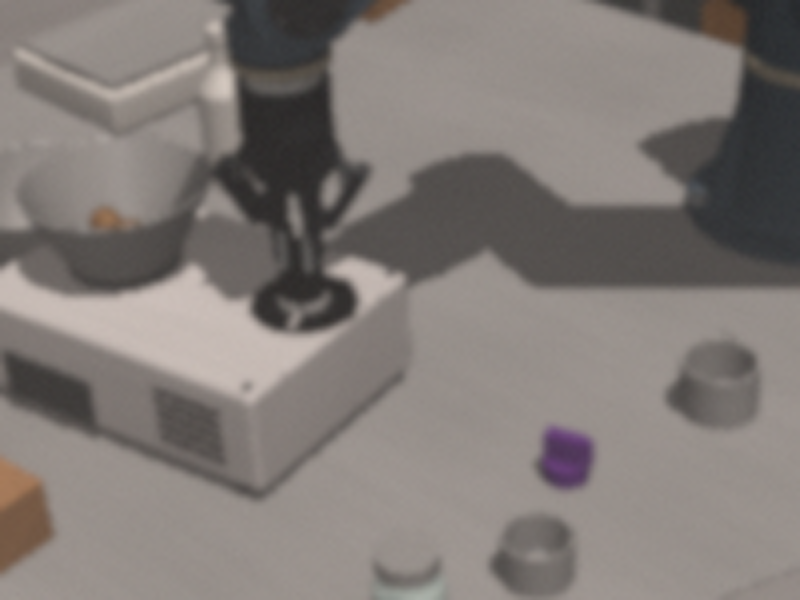

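View pics/t13.png

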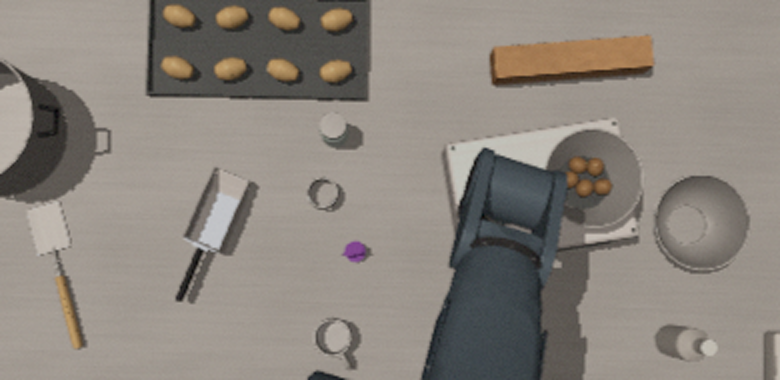

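The shaft is at its stop: z=0.1665, 8 mm below first contact, with force rising to 15 N. Five nuts are in the hopper, the scoop is upright and the bystanders look unmoved. I hold briefly to check it is steady, then hand in.

```bash
python3 -m handwheel '[{"grip":0,"slide":[0,0,0],"dr":[0,0,0]},{"grip":0,"slide":[0,0,0],"dr":[0,0,0]},{"grip":0,"slide":[0,0,0],"dr":[0,0,0]},{"grip":0,"slide":[0,0,0],"dr":[0,0,0]},{"grip":0,"slide":[0,0,0],"dr":[0,0,0]},{"grip":0,"slide":[0,0,0],"dr":[0,0,0]}]' && python3 -c "
from h import *
from workcell import close_job
s,_=st(); print(close_job() if s['contact_force'][2]>8 else 'not closed')"
```

```text
time: 29.3
tool_pos: [0.5801, -0.124, 0.1665]
tcp_rot: [-0.342, 0.344, 0.619, -0.618]
contact_force: [-5.7, 2.0, 14.8]
finger_gap: 0.0122
t29.30 p [ 0.5801 -0.124   0.1665] gap0.0122 F [-5.7  2.  14.8]
axes x,y,z cols
 [[-0.53   0.004 -0.848]
 [ 0.848 -0.001 -0.53 ]
 [-0.003 -1.    -0.002]]
j [-0.29  0.52  1.62 -0.    1.   -2.42]
the job is handed in; nothing more can be done
None
```

All three steps are done and the job is handed in at 29.3 s, with the arm still holding the knob pressed in.

- **Walnuts:** I tipped all five into the hopper. The last top view shows five nuts in it.
- **Scoop:** I set it back upright, empty and released at its original spot. It looks the same in the last top view.
- **Knob:** I picked up the black one, turned it about 31° to match the control's rib and slid it on the D-shaft. First contact came at the predicted home height. It then went 8 mm further to the stop and held steady at about 15 N of upward force.
- **Other things:** Nothing else on the counter looked moved in the last pictures, though I did not measure their positions.

**Disagreements in the checks:**
- **Rib angle:** the top camera gave about 30° and the wrist camera about 33°. I used 32°, and the knob went on without resistance.
- **Control centre:** the two cameras also differed by about 1.5 mm.
- **Side force:** about 6 N remained at the end.

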